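# Sift and weigh out brass caps at the hardware counter

## Task

A customer wants all the octagonal brass caps from the mixed bin: set the empty white tub on the scale's pan and press the tare button fully down, then use the wire scoop to lift the caps out of the bin, let the small square offcuts drop back through its wires, and tip every cap into the tub. Finish with the caps in the tub on the pan, all offcuts in the bin, and the scoop standing flat on the rubber mat again. Do not touch a cap with the fingers while it is in the bin (a cap spilled on the counter may be picked up), and leave the other goods on the counter where they are.

Things in the scene. Friction and masses are not known exactly. Their poses are not given: they have to be found in the camera images.
- bin: Fixed grey open bin, 223 x 148 mm outside, 50 mm high, walls and floor 4 mm (inside 215 along its x by 140 along its y, floor 4 mm above the counter). Origin: centre of its underside; x points away from the robot along its length, z up. The mixed stock starts in the two thirds nearer the robot.
- mat: Fixed black rubber mat, 310 (x) x 150 (y) x 4 mm thick, on one side of the bin (the scale is on the other side; sides vary). Origin: centre of its underside, z up. The tub starts on its near (-x) half and the scoop on its far half.
- pan (a point): Centre of the top of the scale's fixed steel pan, 160 x 160 mm, 50 mm above the counter. Axes are the scale's: x away from the robot, z up. The scale housing reaches 160 mm from here towards the robot (-x), 90 mm to +x and 85 mm to each side.
- tare_top (a point): Centre of the top of the tare push button, a black round cap of radius 13 mm in a small raised housing on the strip of the scale nearest the robot; pressed straight down (-z).
- tare (a joint): Travel of the tare button in m: 0 up, 0.006 fully down; a spring pushes back with about 5 N when fully down. Pressed counts at 0.0045.
- tub: Loose white open tub, 130 x 130 mm outside, 60 mm high, walls 3 mm, 0.16 kg. Origin: centre of its underside, z up. A grip tab stands on its +y wall.
- tub_tab (a point): Grip point of the tub's tab: a plate 10 mm thick (along the tub's y), 40 mm wide (x), its faces looking along y, its top 85 mm above the tub's underside (25 mm above the rim). This point is 70 mm to +y of the tub's centre and 75 mm above its underside.
- scoop: Loose wire scoop, 0.16 kg: four 4.4 mm floor wires along its x, 23.5 mm apart (19 mm gaps: offcuts drop through, caps do not), nose open at x = -38 mm, wire back 42 mm high at x = +39 to +44 mm, side rails 22 mm up at y = +-42.5 mm. 90 mm wide, 82 mm long without handle. Origin: underside, mid floor; z up. It stands by itself. Wires, caps and bin are smooth (friction about 0.35).
- scoop_grip (a point): Centre of the scoop's upright wooden handle, a block 36 mm (x) x 20 mm thick (y) x 60 mm tall (z), its flat faces looking along y; 22 mm behind (+x) and 100 mm above the scoop's origin. It can be pinched across y from above or tilted about y.
- cap0_mid (a point): Centre of a loose brass cap: an octagonal barrel, 30 mm across its sides' corners and 26 mm tall, both ends bevelled at about 45 degrees over 6 mm, 45 g; z is its axis. Four to seven are present (None when absent). They lie in the bin at the start.
- cap1_mid (a point): Centre of a loose brass cap: an octagonal barrel, 30 mm across its sides' corners and 26 mm tall, both ends bevelled at about 45 degrees over 6 mm, 45 g; z is its axis. Four to seven are present (None when absent). They lie in the bin at the start.
- cap2_mid (a point): Centre of a loose brass cap: an octagonal barrel, 30 mm across its sides' corners and 26 mm tall, both ends bevelled at about 45 degrees over 6 mm, 45 g; z is its axis. Four to seven are present (None when absent). They lie in the bin at the start.
- cap3_mid (a point): Centre of a loose brass cap: an octagonal barrel, 30 mm across its sides' corners and 26 mm tall, both ends bevelled at about 45 degrees over 6 mm, 45 g; z is its axis. Four to seven are present (None when absent). They lie in the bin at the start.
- cap4_mid (a point): Centre of a loose brass cap: an octagonal barrel, 30 mm across its sides' corners and 26 mm tall, both ends bevelled at about 45 degrees over 6 mm, 45 g; z is its axis. Four to seven are present (None when absent). They lie in the bin at the start.
- cap5_mid (a point): Centre of a loose brass cap: an octagonal barrel, 30 mm across its sides' corners and 26 mm tall, both ends bevelled at about 45 degrees over 6 mm, 45 g; z is its axis. Four to seven are present (None when absent). They lie in the bin at the start.
- cap6_mid (a point): Centre of a loose brass cap: an octagonal barrel, 30 mm across its sides' corners and 26 mm tall, both ends bevelled at about 45 degrees over 6 mm, 45 g; z is its axis. Four to seven are present (None when absent). They lie in the bin at the start.
- chip0: A loose small square brass offcut, 11 x 11 x 9 mm, 10 g; origin at the centre of its underside. Two to four are present (None when absent), mixed among the caps in the bin.
- chip1: A loose small square brass offcut, 11 x 11 x 9 mm, 10 g; origin at the centre of its underside. Two to four are present (None when absent), mixed among the caps in the bin.
- chip2: A loose small square brass offcut, 11 x 11 x 9 mm, 10 g; origin at the centre of its underside. Two to four are present (None when absent), mixed among the caps in the bin.
- chip3: A loose small square brass offcut, 11 x 11 x 9 mm, 10 g; origin at the centre of its underside. Two to four are present (None when absent), mixed among the caps in the bin.
- tape: Yellow tape measure, 65 x 35 x 60 mm, loose bystander: leave it alone. Origin: underside.
- elbow: White pipe elbow, 42 mm across, 57 mm tall, loose bystander: leave it alone. Origin: underside.
- can: Metal can, 90 mm across, 110 mm tall, loose bystander: leave it alone. Origin: underside.
- wrench: Steel wrench lying beyond the bin, loose bystander: leave it alone. Origin: underside.
Mind the look-alikes: they are no part of the job. Leave any pink look-alike of the scoop alone.

How it is judged (in metres and radians):
On the way, in this order (a step that is already met when the one before it is completed fails the run):
1. the tub stands on the pan of the scale (x of tub in the frame of pan between -0.055 and 0.055 m and y of tub in the frame of pan between -0.055 and 0.055 m and z of tub in the frame of pan between -0.005 and 0.008 m and angle between tub's own z axis and vertical below 0.08 rad and linear speed of tub below 0.02 m/s), for 0.2 s.
2. the tare button is pressed fully down while the empty tub stands on the pan (x of tub in the frame of pan between -0.055 and 0.055 m and y of tub in the frame of pan between -0.055 and 0.055 m and z of tub in the frame of pan between -0.005 and 0.008 m and angle between tub's own z axis and vertical below 0.08 rad and value of joint tare above 0.0045 m and horizontal distance between each of cap0_mid, cap1_mid, cap2_mid, cap3_mid, cap4_mid, cap5_mid, cap6_mid and tub above 0.1 m), for 0.05 s.
3. every cap lies in the tub (x of cap0_mid in the frame of tub between -0.065 and 0.065 m and y of cap0_mid in the frame of tub between -0.065 and 0.065 m and z of cap0_mid in the frame of tub between 0.003 and 0.065 m and x of cap1_mid in the frame of tub between -0.065 and 0.065 m and y of cap1_mid in the frame of tub between -0.065 and 0.065 m and z of cap1_mid in the frame of tub between 0.003 and 0.065 m and x of cap2_mid in the frame of tub between -0.065 and 0.065 m and y of cap2_mid in the frame of tub between -0.065 and 0.065 m and z of cap2_mid in the frame of tub between 0.003 and 0.065 m and x of cap3_mid in the frame of tub between -0.065 and 0.065 m and y of cap3_mid in the frame of tub between -0.065 and 0.065 m and z of cap3_mid in the frame of tub between 0.003 and 0.065 m and x of cap4_mid in the frame of tub between -0.065 and 0.065 m and y of cap4_mid in the frame of tub between -0.065 and 0.065 m and z of cap4_mid in the frame of tub between 0.003 and 0.065 m and x of cap5_mid in the frame of tub between -0.065 and 0.065 m and y of cap5_mid in the frame of tub between -0.065 and 0.065 m and z of cap5_mid in the frame of tub between 0.003 and 0.065 m and x of cap6_mid in the frame of tub between -0.065 and 0.065 m and y of cap6_mid in the frame of tub between -0.065 and 0.065 m and z of cap6_mid in the frame of tub between 0.003 and 0.065 m), for 0.2 s.
At the end, for the whole second after the job is handed in: The tub stands flat on the pan (its centre within 55 mm of the pan's centre along each pan axis), every cap present lies in the tub, every offcut present lies in the bin, and the scoop stands flat and still with its origin over the mat (tilt under 0.12 rad) (all of step 1 and all of step 3 and x of chip0 in the frame of bin between -0.113 and 0.113 m and y of chip0 in the frame of bin between -0.075 and 0.075 m and z of chip0 in the frame of bin between -0.002 and 0.05 m and x of chip1 in the frame of bin between -0.113 and 0.113 m and y of chip1 in the frame of bin between -0.075 and 0.075 m and z of chip1 in the frame of bin between -0.002 and 0.05 m and x of chip2 in the frame of bin between -0.113 and 0.113 m and y of chip2 in the frame of bin between -0.075 and 0.075 m and z of chip2 in the frame of bin between -0.002 and 0.05 m and x of chip3 in the frame of bin between -0.113 and 0.113 m and y of chip3 in the frame of bin between -0.075 and 0.075 m and z of chip3 in the frame of bin between -0.002 and 0.05 m and x of scoop in the frame of mat between -0.15 and 0.15 m and y of scoop in the frame of mat between -0.075 and 0.075 m and z of scoop in the frame of mat between -0.003 and 0.012 m and angle between scoop's own z axis and vertical below 0.12 rad and linear speed of scoop below 0.02 m/s); the robot touches nothing.
It fails at once if the fingers touch a cap that is in the bin ((contact force between the fingers and cap0 above 0.5 N and x of cap0_mid in the frame of bin between -0.1115 and 0.1115 m and y of cap0_mid in the frame of bin between -0.074 and 0.074 m and z of cap0_mid in the frame of bin between -0.002 and 0.06 m) or (contact force between the fingers and cap1 above 0.5 N and x of cap1_mid in the frame of bin between -0.1115 and 0.1115 m and y of cap1_mid in the frame of bin between -0.074 and 0.074 m and z of cap1_mid in the frame of bin between -0.002 and 0.06 m) or (contact force between the fingers and cap2 above 0.5 N and x of cap2_mid in the frame of bin between -0.1115 and 0.1115 m and y of cap2_mid in the frame of bin between -0.074 and 0.074 m and z of cap2_mid in the frame of bin between -0.002 and 0.06 m) or (contact force between the fingers and cap3 above 0.5 N and x of cap3_mid in the frame of bin between -0.1115 and 0.1115 m and y of cap3_mid in the frame of bin between -0.074 and 0.074 m and z of cap3_mid in the frame of bin between -0.002 and 0.06 m) or (contact force between the fingers and cap4 above 0.5 N and x of cap4_mid in the frame of bin between -0.1115 and 0.1115 m and y of cap4_mid in the frame of bin between -0.074 and 0.074 m and z of cap4_mid in the frame of bin between -0.002 and 0.06 m) or (contact force between the fingers and cap5 above 0.5 N and x of cap5_mid in the frame of bin between -0.1115 and 0.1115 m and y of cap5_mid in the frame of bin between -0.074 and 0.074 m and z of cap5_mid in the frame of bin between -0.002 and 0.06 m) or (contact force between the fingers and cap6 above 0.5 N and x of cap6_mid in the frame of bin between -0.1115 and 0.1115 m and y of cap6_mid in the frame of bin between -0.074 and 0.074 m and z of cap6_mid in the frame of bin between -0.002 and 0.06 m)).
It fails at once if another thing on the counter is moved more than 30 mm (distance of any of tape, elbow, can, wrench from where it was at the start of the episode above 0.03 m).
Of cap0, cap1, cap2, cap3, cap4, cap5, cap6 only 4 to 7 are there at a start; the rules pass over those that are not, and their reading is None.
Of chip0, chip1, chip2, chip3 only 2 to 4 are there at a start; the rules pass over those that are not, and their reading is None.
At some moment in a run one of tub may be knocked a few centimetres aside while the robot is not near it.
Once in a run the grip may slacken for a moment while it holds something.
It also fails if it takes over 210 s, if anything falls off the work surface, if the arm or the gripper's body presses on something with over 40 N, if the wrist force passes 120 N, or if a joint passes its speed limit or range.

## Robot

A 7-joint arm with a two-finger parallel gripper is mounted at the origin on the work surface. World frame = base frame: x ahead of the robot, y to its left, z up, the work surface at z = 0. Lengths are in m, angles in degrees, forces in N, time in s.
With the tool pointing down it reaches from about 0.4 to 0.925 m from the base axis. Payload 5.6 kg.
Tool frame: the origin (TCP) lies between the finger pads; the fingertips stand 14 mm ahead of it and the grasp point (between the pads) lies 5 mm behind it (r.tip_extent is the distance from the TCP to the fingertips, in m); y points along the fingers, z is the direction in which the jaws open and shut, and the axes are right-handed (so a half turn about y gives the same grasp; the last joint's range is limited). The gripper opens to 85 mm and grips with 20 to 120 N. Pads are 22 mm wide; open, the fingers measure 114 mm over their backs; the gripper's body (76 mm by 85 mm) begins 54 mm behind the grasp point. The pads swing forward as they close: fully open they stand 13 mm farther back than shut.
Start: joints at [-73.797, 26.786, -0.665, 91.828, 0.344, 61.387, -3.226], TCP at [0.208, 0.616, 0.245] pointing down, gripper open.
Joint ranges: [-144.91, 144.91], [-17.63, 115.5], [-89.93, 88.59], [15.96, 139.68], [-74.01, 254.01], [8.47, 105.57], [-167.45, 167.45]. Speed limits (degrees/s): [147.25, 147.25, 180, 180, 180, 180, 180].

## Interface

Orientations are given as a 3x3 rotation matrix whose columns are the frame's x, y, z axes.
In Python, from rig import r, vision gives the robot as it stands.
- The arm moves only by the tool play_rows, never from a script. Its argument "moves" is a list that holds one entry, the list of rows, each a list of 6 numbers: the shift along the tool's x, y, z in cm, then the turn, a rotation vector about the tool's x, y, z in rad. In form: [[[dx, dy, dz, wx, wy, wz], ...]]. A call has 1 to 8 rows; each row shifts and turns the commanded pose from where the row before left it, along the tool's axes as they then stand; what a row does not reach is not made up. A row lasts 1/8 s, in which the tool goes at most 62.5 mm and 10.7 degrees, less where a joint would pass 70% of its speed; a pose out of reach is approached as far as the arm can. A call with a gripper value outside its range is refused whole. "claw" is the finger opening in cm, from 0 to 8.54, set as the call begins (left out, the last holds). The fingers move at their own pace and stop on an object; the grip force is fixed at half the most. Time passes only in rows, so rows that do not move let the fingers close. It gives the time, the measured TCP pose, the force and the opening at its end, in the units of the state.
- r.get_obs(): the state, without advancing time (a new reading comes with each control period).
- vision.get_image(name): name is "scene" or "top" or "wrist"; returns the picture (400x640x3 uint8, red, green, blue); there is no depth.
- vision.get_calibration(name): a dict with "K" (3x3 intrinsics, pixels), "position" and "attitude" of the camera in the world. Camera axes: x right, y up, looking along -z (the intrinsics and any distortion apply to the point x, -y, -z); pixel columns grow to the right and rows downward; lengths in m; the calibration is good to about 2 mm. A picture is of the moment at which its call begins: read the wrist's pose just before it. get_calibration takes no time and is no camera call; for the wrist camera it gives the pose at the moment of the call.
- r.finish_job(): hands the job in, once; it reports no verdict.
The state is a dict: "time": time; "q": joint angles; "qd": joint speeds; "effort": joint torques, N m; "ee_pos": TCP position; "ee_rot": TCP orientation; "wrist_force": force on the tool from outside, world axes, zero at the start; "ft_torque": the same for the moment, N m; "finger_gap": finger opening in m.
Only numpy, scipy, OpenCV 4.12 (cv2) and the standard library are available. Lean on these libraries where they do the work, as an engineer would, in place of code of your own. Each camera call takes 0.05 s, during which the arm holds its last target. There are 200 camera calls.

## Working session

There is one attempt and no reset: what is moved stays moved. The work goes in short steps, Python scripts to look and compute and a tool call to move; the robot and the scene stay as the last step left them, time stands still between calls to the robot, and variables do not carry over. Pictures are saved under pics/ and viewed, about 12 in all and at most 16, crops included, and the job is handed in when it is done.

Besides the shell and the picture viewer there is one more tool, called after "Request:" as name(argument=value, ...), one argument or row to a line, values as JSON. play_rows: Moves the arm, as the interface text tells. Its arguments: {"type":"object","properties":{"moves":{"type":"array"},"claw":{"type":"number"}},"required":["moves"]}

```bash
ls; mkdir -p pics; python3 - <<'E'
from rig import r, vision
import cv2, numpy as np
o=r.get_obs()
for k,v in o.items(): print(k,np.round(v,3).tolist())
a=vision.get_image("scene");b=vision.get_image("top")
cv2.imwrite("pics/scene0.png",cv2.cvtColor(a,cv2.COLOR_RGB2BGR));cv2.imwrite("pics/top0.png",cv2.cvtColor(b,cv2.COLOR_RGB2BGR))
for n in("scene","top","wrist"):print(n,vision.get_calibration(n))
E
```

```text
pics
time 0.0
q [-73.796, 26.839, -0.664, 91.883, 0.343, 61.387, -3.225]
qd [-0.088, -0.062, 0.077, 0.003, 0.006, -0.076, -0.161]
effort [-0.0, -53.24, 0.022, -25.13, 0.011, 0.008, 0.0]
ee_pos [0.208, 0.615, 0.244]
ee_rot [[0.947, -0.0, 0.32], [-0.32, -0.002, 0.947], [0.0, -1.0, -0.002]]
wrist_force [0.367, -0.043, -0.217]
ft_torque [0.032, -0.024, -0.018]
finger_gap 0.085
scene {'K': array([[517.05356513,   0.        , 319.00357056],
       [  0.        , 517.05356513, 200.64754805],
       [  0.        ,   0.        ,   1.        ]]), 'position': array([1.14775986, 0.42735143, 1.0157215 ]), 'attitude': array([[-0.64315093, -0.58217533,  0.49742211],
       [ 0.76553867, -0.50371966,  0.40027121],
       [ 0.01753327,  0.63823066,  0.76964551]])}
top {'K': array([[386.5081111 ,   0.        , 321.16510773],
       [  0.        , 386.5081111 , 193.18312675],
       [  0.        ,   0.        ,   1.        ]]), 'position': array([ 0.46073135, -0.03960702,  0.98782762]), 'attitude': array([[ 0.00269079,  0.99425416, -0.10701133],
       [-0.99999173,  0.00300152,  0.00274274],
       [ 0.00304818,  0.10700307,  0.99425402]])}
wrist {'K': array([[346.24166862,   0.        , 321.3447802 ],
       [  0.        , 346.24166862, 199.98075113],
       [  0.        ,   0.        ,   1.        ]]), 'position': array([0.13349786, 0.64096622, 0.37267434]), 'attitude': array([[ 0.32052524, -0.90383474, -0.28345429],
       [ 0.94723565,  0.3049323 ,  0.09879734],
       [-0.0028621 , -0.30016505,  0.95388299]])}
```

View pics/top0.png

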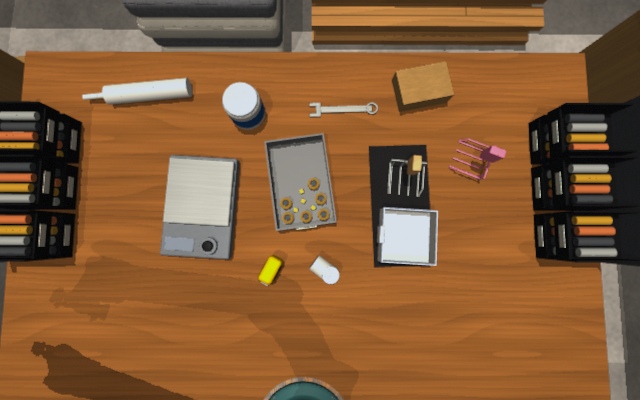

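View pics/scene0.png

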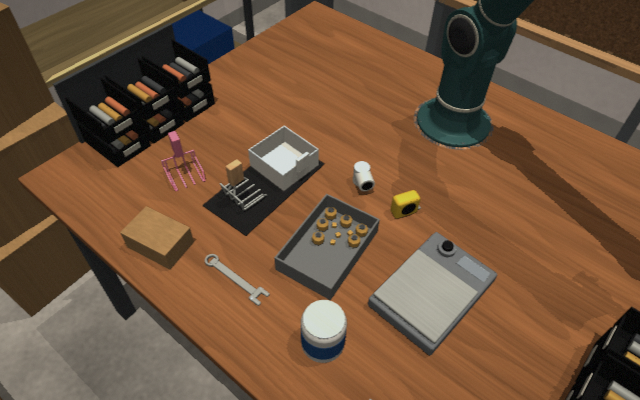

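```bash
cat > h.py <<'E'
from rig import r, vision
import cv2, numpy as np
def grab(cam,name=None):
    c=vision.get_calibration(cam); a=vision.get_image(cam)
    if name: cv2.imwrite(f"pics/{name}.png",cv2.cvtColor(a,cv2.COLOR_RGB2BGR))
    return a,c
def ray(c,u,v):
    K=c["K"];d=np.array([(u-K[0,2])/K[0,0],-(v-K[1,2])/K[1,1],-1.]);return c["position"],c["attitude"]@d
def onz(c,u,v,z):
    p,d=ray(c,u,v);return p+d*(z-p[2])/d[2]
def tri(c1,a,c2,b):
    p,d=ray(c1,*a);q,e=ray(c2,*b);A=np.c_[d,-e];s=np.linalg.lstsq(A,q-p,rcond=None)[0]
    x,y=p+s[0]*d,q+s[1]*e;return (x+y)/2,np.linalg.norm(x-y)
def proj(c,P):
    x=c["attitude"].T@(np.asarray(P)-c["position"]);K=c["K"]
    return np.array([K[0,0]*x[0]/-x[2]+K[0,2],K[1,1]*x[1]/x[2]+K[1,2]])
def crop(img,x0,y0,x1,y1,s,name):
    cv2.imwrite(f"pics/{name}.png",cv2.cvtColor(cv2.resize(img[y0:y1,x0:x1],None,fx=s,fy=s,interpolation=cv2.INTER_CUBIC),cv2.COLOR_RGB2BGR))
E
python3 - <<'E'
import cv2,numpy as np
t=cv2.imread("pics/top0.png");s=cv2.imread("pics/scene0.png")
a=cv2.resize(t[125:275,150:450],None,fx=2.66,fy=2.66,interpolation=cv2.INTER_CUBIC)
cv2.imwrite("pics/c1.png",a)
E
```

```text
(no output)
```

View pics/c1.png

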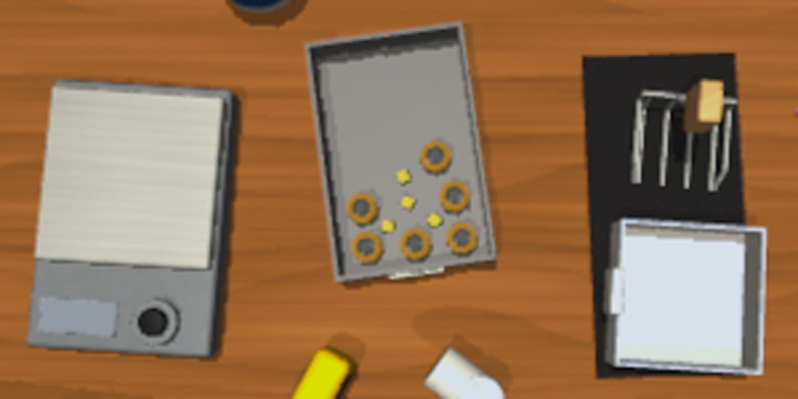

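```bash
python3 - <<'E'
from h import *
c=vision.get_calibration("top")
f=lambda u,v,z:onz(c,u/2.66+150-.3,v/2.66+125-.3,z)
def quad(n,P,z):
    Q=np.array([f(u,v,z) for u,v in P])[:,:2]
    TL,TR,BR,BL=Q
    ax=(TL+TR-BL-BR);ay=(TL+BL-TR-BR)
    print(n,"ctr",Q.mean(0).round(4),"yawx",np.degrees(np.arctan2(ax[1],ax[0])).round(1),"yawy",np.degrees(np.arctan2(-ay[0],ay[1])).round(1),"L",np.linalg.norm(ax/2).round(3),np.linalg.norm(ay/2).round(3))
quad("bin",[(305,44),(463,24),(495,262),(338,283)],.05)
quad("pan",[(53,82),(225,97),(208,268),(36,256)],.05)
quad("tub",[(613,219),(765,229),(762,375),(606,366)],.064)
print("mat",f(583,57,.004),f(735,53,.004),f(597,377,.004))
print("tare",f(153,321,.06)); print("handle",f(712,92,.134)); print("tab",f(616,291,.087))
for p in [(435,156),(455,196),(362,208),(367,246),(415,243),(461,238)]: print("cap",f(*p,.03).round(3))
for p in [(403,176),(407,202),(387,226),(434,220)]: print("chip",f(*p,.013).round(3))
# handle ids by color
for cam in("top","scene"):
    a=cv2.imread(f"pics/{cam}0.png")
    hsv=cv2.cvtColor(a,cv2.COLOR_BGR2HSV)
    u,v=(416,163) if cam=="top" else (235,172)
    print(cam,hsv[v-12:v+13:3,u-12:u+13:3].tolist()[4])
E
python3 - <<'E'
import cv2
s=cv2.imread("pics/scene0.png")
a=cv2.resize(s[120:240,190:350],None,fx=5,fy=5,interpolation=cv2.INTER_CUBIC)
cv2.imwrite("pics/c2.png",a)
E
```

```text
bin ctr [0.5897 0.0094] yawx 8.2 yawy 7.7 L 0.224 0.146
pan ctr [0.5674 0.2564] yawx -3.5 yawy -4.3 L 0.16 0.159
tub ctr [ 0.4578 -0.2483] yawx -3.2 yawy -3.4 L 0.13 0.138
mat [ 0.68981114 -0.16579805  0.004     ] [ 0.69429663 -0.31432048  0.004     ] [ 0.38211302 -0.17577569  0.004     ]
tare [0.43495813 0.22842864 0.06      ]
handle [ 0.62980909 -0.25771029  0.134     ]
tab [ 0.46268433 -0.18174317  0.087     ]
cap [ 0.588 -0.022  0.03 ]
cap [ 0.551 -0.041  0.03 ]
cap [0.539 0.046 0.03 ]
cap [0.504 0.04  0.03 ]
cap [ 0.507 -0.004  0.03 ]
cap [ 0.512 -0.047  0.03 ]
chip [0.571 0.008 0.013]
chip [0.547 0.004 0.013]
chip [0.524 0.023 0.013]
chip [ 0.529 -0.021  0.013]
top [[20, 16, 47], [16, 52, 74], [16, 144, 85], [19, 133, 197], [24, 115, 218], [22, 119, 219], [30, 16, 140], [33, 17, 166], [14, 185, 160]]
scene [[12, 158, 153], [13, 148, 133], [14, 123, 93], [15, 125, 92], [15, 126, 91], [15, 126, 93], [15, 120, 87], [30, 14, 36], [0, 21, 36]]
```

View pics/c2.png

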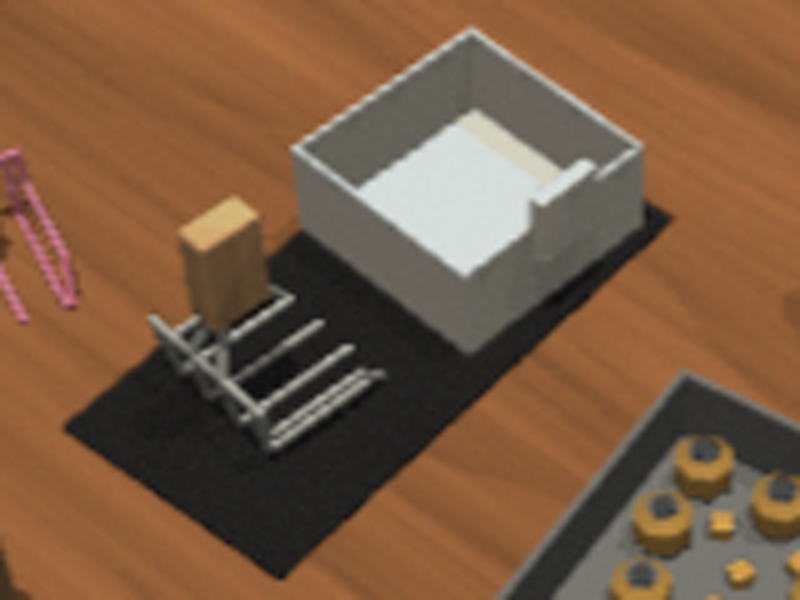

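```bash
cat >> h.py <<'E'
from scipy.spatial.transform import Rotation as Ro
def down(yaw,tilt=0):
    """tool pointing down with tool x at world yaw (deg); tilt (deg) turns it about tool z"""
    a=np.radians(yaw);x=np.array([np.cos(a),np.sin(a),0]);z=np.array([-np.sin(a),np.cos(a),0])
    return np.c_[x,[0,0,-1],z]@Ro.from_rotvec([0,0,np.radians(tilt)]).as_matrix()
def plan(wps,p=None,R=None):
    """wps: list of (pos,R or None,nrows)"""
    o=r.get_obs();p=np.array(o["ee_pos"] if p is None else p);R=np.array(o["ee_rot"] if R is None else R)
    for q,S,n in wps:
        q=np.array(q);S=R if S is None else S
        w=Ro.from_matrix(R.T@S).as_rotvec();m0,q0=R,p
        for i in range(n):
            Rn=m0@Ro.from_rotvec(w*(i+1)/n).as_matrix();pn=q0+(q-q0)*(i+1)/n
            d=R.T@(pn-p)*100;rv=Ro.from_matrix(R.T@Rn).as_rotvec()
            print("["+",".join(f"{x+0:.2f}" for x in d)+", "+",".join(f"{x+0:.3f}" for x in rv)+"]", "!!" if np.linalg.norm(d)>6.25 or np.linalg.norm(rv)>.186 else "")
            p,R=pn,Rn
        print("--")
E
python3 - <<'E'
from h import *
c=vision.get_calibration("top");s=vision.get_calibration("scene")
print("tab",tri(c,(381.3,234.1),s,(303,157)))
print("handle",tri(c,(417.4,159.3),s,(233.8,163.6)))
print("tare",tri(c,(207.2,245.4),s,(447,244)))
plan([((.42,.30,.245),down(-3.5),7),((.462,-.179,.20),None,8),((.462,-.179,.081),None,4)])
E
```

```text
tab (array([ 0.46204939, -0.18154074,  0.08236658]), np.float64(0.0023265680997563614))
handle (array([ 0.62684104, -0.25360753,  0.13993234]), np.float64(0.0060673305687324805))
tare (array([0.43481544, 0.22974702, 0.05536211]), np.float64(0.00014845961272708346))
[4.31,-0.00,-3.30, 0.000,-0.038,-0.000] 
[4.18,-0.00,-3.46, 0.000,-0.038,-0.000] 
[4.05,-0.00,-3.61, 0.000,-0.038,-0.000] 
[3.91,-0.00,-3.76, 0.000,-0.038,-0.000] 
[3.77,-0.01,-3.91, 0.000,-0.038,-0.000] 
[3.61,-0.01,-4.05, 0.000,-0.038,-0.000] 
[3.46,-0.01,-4.18, 0.000,-0.038,-0.000] 
--
[0.89,0.56,-5.94, 0.000,0.000,0.000] 
[0.89,0.56,-5.94, 0.000,0.000,0.000] 
[0.89,0.56,-5.94, 0.000,0.000,0.000] 
[0.89,0.56,-5.94, 0.000,0.000,0.000] 
[0.89,0.56,-5.94, 0.000,0.000,0.000] 
[0.89,0.56,-5.94, 0.000,0.000,0.000] 
[0.89,0.56,-5.94, 0.000,0.000,0.000] 
[0.89,0.56,-5.94, 0.000,0.000,0.000] 
--
[-0.00,2.97,0.00, 0.000,0.000,0.000] 
[-0.00,2.97,0.00, 0.000,0.000,0.000] 
[-0.00,2.98,0.00, 0.000,0.000,0.000] 
[-0.00,2.97,0.00, 0.000,0.000,0.000] 
--
```

Request:
play_rows(
  moves=[
    [[4.3,0,-3.3,0,-0.038,0],[4.2,0,-3.5,0,-0.038,0],[4.05,0,-3.6,0,-0.038,0],[3.9,0,-3.8,0,-0.038,0],[3.8,0,-3.9,0,-0.038,0],[3.6,0,-4.05,0,-0.038,0],[3.5,0,-4.2,0,-0.038,0]],
  ],
  claw=8.5,
)

```text
time: 0.98
ee_pos: [0.4213, 0.2981, 0.2451]
ee_rot: [[0.998, -0.0, 0.058], [-0.058, -0.0, 0.998], [-0.0, -1.0, -0.0]]
wrist_force: [1.0, 0.1, -0.3]
finger_gap: 0.0845
```

Request:
play_rows(
  moves=[
    [[0.9,0.56,-5.9,0,0,0],[0.9,0.56,-5.9,0,0,0],[0.9,0.56,-5.9,0,0,0],[0.9,0.56,-5.9,0,0,0],[0.9,0.56,-5.9,0,0,0],[0.9,0.56,-5.9,0,0,0],[0.9,0.56,-5.9,0,0,0],[0.9,0.56,-5.9,0,0,0]],
  ],
)

```text
time: 1.98
ee_pos: [0.4642, -0.1773, 0.2003]
ee_rot: [[0.998, 0.0, 0.059], [-0.059, 0.0, 0.998], [0.0, -1.0, 0.0]]
wrist_force: [1.1, 0.4, -0.0]
finger_gap: 0.085
```

Request:
play_rows(
  moves=[
    [[-0.1,3,-0.2,0,0,0],[-0.1,3,-0.1,0,0,0],[0,3,0,0,0,0],[0,2.9,0,0,0,0],[0,0,0,0,0,0]],
  ],
)

```text
time: 2.6
ee_pos: [0.4604, -0.178, 0.0797]
ee_rot: [[0.998, -0.005, 0.06], [-0.06, 0.001, 0.998], [-0.005, -1.0, 0.001]]
wrist_force: [0.2, 0.3, 0.1]
finger_gap: 0.0844
```

Request:
play_rows(
  moves=[
    [[0,0,0,0,0,0],[0,0,0,0,0,0],[0,0,0,0,0,0],[0,0,0,0,0,0],[0,0,0,0,0,0],[0,0,0,0,0,0]],
  ],
  claw=0,
)

```text
time: 3.35
ee_pos: [0.4628, -0.1799, 0.0824]
ee_rot: [[0.998, 0.002, 0.061], [-0.061, -0.002, 0.998], [0.002, -1.0, -0.002]]
wrist_force: [-1.1, -2.3, 5.3]
finger_gap: 0.0086
```

Request:
play_rows(
  moves=[
    [[0,-1,0,0,0,0],[0,-2,0,0,0,0],[0,-3,0,0,0,0],[0,-3,0,0,0,0],[0,-3,0,0,0,0],[0,-2,0,0,0,0],[0,0,0,0,0,0]],
  ],
)

```text
time: 4.22
ee_pos: [0.4628, -0.1784, 0.223]
ee_rot: [[0.998, 0.003, 0.059], [-0.059, -0.0, 0.998], [0.003, -1.0, 0.0]]
wrist_force: [-0.4, 0.0, -2.4]
finger_gap: 0.0089
```

```bash
python3 - <<'E'
from h import *
a,c=grab("scene","s1")
crop(a,150,60,450,260,2.6,"s1c")
print(r.get_obs()["ee_pos"],r.get_obs()["finger_gap"])
E
```

```text
[ 0.46207209 -0.17811149  0.22176197] 0.008908369237540174
```

View pics/s1c.png

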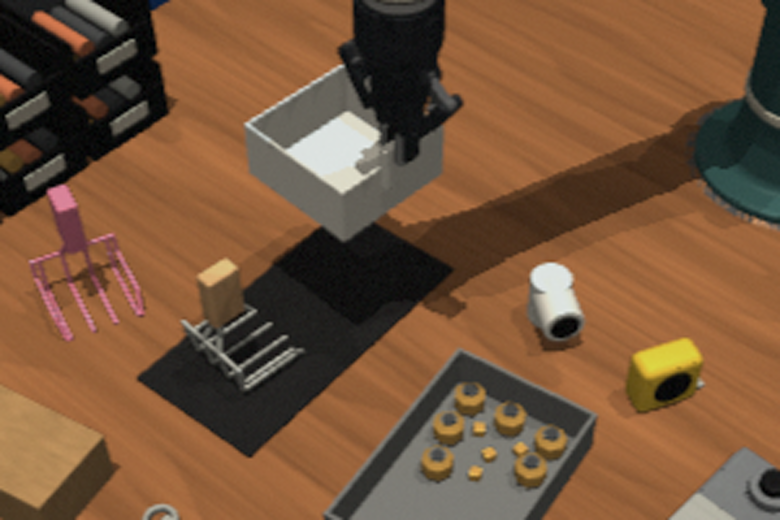

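```bash
python3 - <<'E'
from h import *
plan([((.571,.326,.205),down(-3.5),12),((.571,.326,.135),None,4),((.571,.326,.130),None,1)])
E
```

```text
[0.66,0.14,4.25, -0.000,0.000,0.000] 
[0.66,0.14,4.25, -0.000,0.000,0.000] 
[0.66,0.14,4.25, -0.000,0.000,0.000] 
[0.65,0.14,4.25, -0.000,0.000,0.000] 
[0.65,0.14,4.25, -0.000,0.000,0.000] 
[0.65,0.14,4.25, -0.000,0.000,0.000] 
[0.65,0.14,4.25, -0.000,0.000,0.000] 
[0.65,0.14,4.25, -0.000,0.000,0.000] 
[0.65,0.14,4.25, -0.000,0.000,0.000] 
[0.65,0.14,4.25, -0.000,0.000,0.000] 
[0.65,0.14,4.25, -0.000,0.000,0.000] 
[0.65,0.14,4.25, -0.000,0.000,0.000] 
--
[-0.00,1.75,0.00, 0.000,0.000,0.000] 
[-0.00,1.75,0.00, 0.000,0.000,0.000] 
[0.00,1.75,-0.00, 0.000,0.000,0.000] 
[-0.00,1.75,0.00, 0.000,0.000,0.000] 
--
[-0.00,0.50,0.00, 0.000,0.000,0.000] 
--
```

Request:
play_rows(
  moves=[
    [[0.65,0.1,3.0,0,0,0],[0.65,0.1,4.25,0,0,0],[0.65,0.1,4.25,0,0,0],[0.65,0.1,4.25,0,0,0],[0.65,0.1,4.25,0,0,0],[0.65,0.1,4.25,0,0,0],[0.65,0.1,4.25,0,0,0],[0.65,0.1,4.25,0,0,0]],
  ],
)

```text
time: 5.28
ee_pos: [0.5329, 0.1465, 0.2119]
ee_rot: [[0.998, -0.003, 0.06], [-0.06, -0.001, 0.998], [-0.002, -1.0, -0.001]]
wrist_force: [0.6, 0.2, -2.7]
finger_gap: 0.0087
```

Request:
play_rows(
  moves=[
    [[0.65,0.1,4.25,0,0,0],[0.65,0.1,4.25,0,0,0],[0.65,0.1,4.25,0,0,0],[0.65,0.1,4.25,0,0,0],[0,0,1.2,0,0,0],[0,0,0,0,0,0]],
  ],
)

```text
time: 6.02
ee_pos: [0.5695, 0.3255, 0.2078]
ee_rot: [[0.998, -0.002, 0.058], [-0.058, -0.002, 0.998], [-0.002, -1.0, -0.002]]
wrist_force: [-0.6, -0.4, -1.4]
finger_gap: 0.0091
```

Request:
play_rows(
  moves=[
    [[0,2.5,0,0,0,0],[0,2.5,0,0,0,0],[0,1.5,0,0,0,0],[0,0.8,0,0,0,0],[0,0.5,0,0,0,0],[0,0,0,0,0,0]],
  ],
)

```text
time: 6.78
ee_pos: [0.5706, 0.3254, 0.1318]
ee_rot: [[0.998, 0.0, 0.06], [-0.06, 0.0, 0.998], [0.0, -1.0, 0.0]]
wrist_force: [-0.1, -0.2, -0.9]
finger_gap: 0.0088
```

Request:
play_rows(
  moves=[
    [[0,0.2,0,0,0,0],[0,0.1,0,0,0,0],[0,0,0,0,0,0]],
  ],
)

```text
time: 7.15
ee_pos: [0.5705, 0.3255, 0.1287]
ee_rot: [[0.998, 0.0, 0.06], [-0.06, 0.0, 0.998], [0.0, -1.0, 0.0]]
wrist_force: [0.6, 0.1, -1.0]
finger_gap: 0.0086
```

Request:
play_rows(
  moves=[
    [[0,0,0,0,0,0],[0,0,0,0,0,0],[0,0,0,0,0,0],[0,-2,0,0,0,0],[0,-4,0,0,0,0],[0,-4,0,0,0,0],[0,0,0,0,0,0]],
  ],
  claw=4,
)

```text
time: 8.02
ee_pos: [0.5727, 0.3265, 0.2342]
ee_rot: [[0.998, 0.008, 0.06], [-0.06, 0.005, 0.998], [0.007, -1.0, 0.006]]
wrist_force: [0.2, 0.3, -0.1]
finger_gap: 0.0401
```

```bash
python3 - <<'E'
from h import *
print(r.get_obs()["ee_pos"],r.get_obs()["finger_gap"])
plan([((.435,.229,.12),None,5),((.435,.229,.075),None,2)])
E
```

```text
[0.57274852 0.3265241  0.23422367] 0.04009867506494825
[-2.65,2.25,-2.12, 0.000,0.000,0.000] 
[-2.65,2.25,-2.12, 0.000,0.000,0.000] 
[-2.65,2.25,-2.12, 0.000,0.000,0.000] 
[-2.65,2.25,-2.12, 0.000,0.000,0.000] 
[-2.65,2.25,-2.12, 0.000,0.000,0.000] 
--
[-0.02,2.25,-0.01, 0.000,0.000,0.000] 
[-0.02,2.25,-0.01, 0.000,0.000,0.000] 
--
```

Request:
play_rows(
  moves=[
    [[-2.65,1.8,-2.1,0,0,0],[-2.65,1.8,-2.1,0,0,0],[-2.65,1.8,-2.1,0,0,0],[-2.65,1.8,-2.1,0,0,0],[-2.65,1.8,-2.1,0,0,0],[-0.5,3.5,0.2,0,0,0],[0,2.5,0,0,0,0],[0,0,0,0,0,0]],
  ],
  claw=0,
)

```text
time: 9.02
ee_pos: [0.4258, 0.2301, 0.0774]
ee_rot: [[0.998, -0.003, 0.06], [-0.06, -0.002, 0.998], [-0.003, -1.0, -0.002]]
wrist_force: [0.6, -0.6, 0.8]
finger_gap: 0.0004
```

```bash
python3 - <<'E'
from h import *
a,c=grab("scene","s2")
crop(a,340,200,540,350,4,"s2c")
a,c=grab("top","t2")
E
```

```text
(no output)
```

View pics/s2c.png

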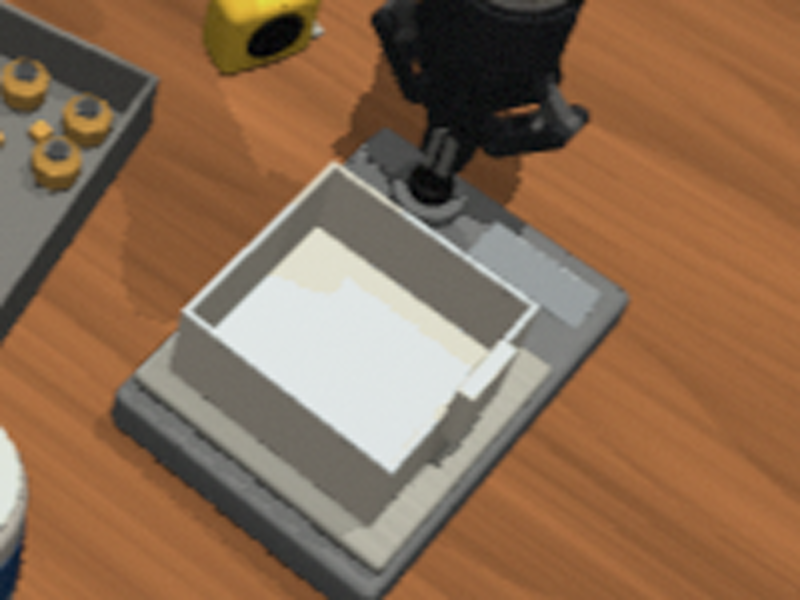

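Request:
play_rows(
  moves=[
    [[0.8,0.3,0,0,0,0],[0,0.4,0,0,0,0],[0,0.3,0,0,0,0],[0,0.3,0,0,0,0],[0,0.2,0,0,0,0],[0,0,0,0,0,0]],
  ],
)

```text
time: 9.88
ee_pos: [0.4366, 0.2308, 0.0666]
ee_rot: [[0.998, 0.002, 0.06], [-0.06, 0.002, 0.998], [0.002, -1.0, 0.002]]
wrist_force: [-3.9, -5.1, 33.1]
finger_gap: 0.0
```

Request:
play_rows(
  moves=[
    [[-0.3,-2,0,0,0,0],[-0.2,-4,0,0,0,0],[0,-5,0,0,0,0],[1.5,-4,-3,0,0,0],[1.7,-2,-5.5,0,0,0],[1.7,0,-5.8,0,0,0],[1.7,0,-5.8,0,0,0],[1.7,0,-5.8,0,0,0]],
  ],
)

```text
time: 10.88
ee_pos: [0.4968, -0.0343, 0.2332]
ee_rot: [[0.998, -0.001, 0.059], [-0.059, 0.001, 0.998], [-0.001, -1.0, 0.001]]
wrist_force: [0.7, 0.7, 0.9]
finger_gap: 0.0
```

Request:
play_rows(
  moves=[
    [[1.7,0,-5.8,0,0,0],[1.7,0,-5.8,0,0,0],[1.7,0,-5.8,0,0,0],[1.7,0,-5.8,0,0,0],[0,0,0,0,0,0]],
  ],
  claw=6,
)

```text
time: 11.5
ee_pos: [0.5497, -0.274, 0.2326]
ee_rot: [[0.998, -0.002, 0.068], [-0.068, -0.003, 0.998], [-0.002, -1.0, -0.003]]
wrist_force: [-0.2, 1.1, 0.0]
finger_gap: 0.0602
```

```bash
python3 - <<'E'
from h import *
o=r.get_obs();print(o["ee_pos"])
a,c=grab("wrist","w3");print(c["position"])
a,c=grab("top","t3")
E
```

```text
[ 0.54967378 -0.27398347  0.23260974]
[ 0.47161496 -0.26754991  0.36104154]
```

View pics/w3.png

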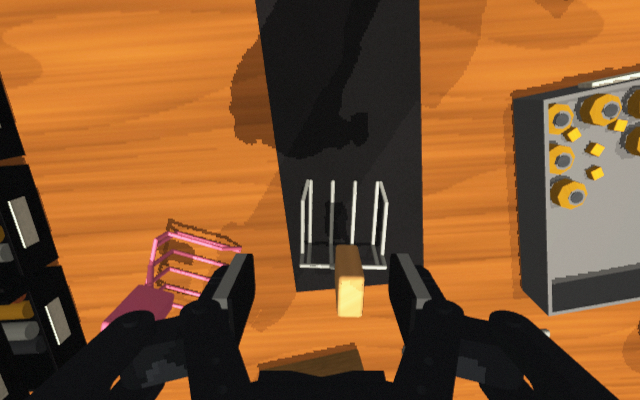

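```bash
python3 - <<'E'
from h import *
c=vision.get_calibration("wrist")
print("handle top",onz(c,350,298,.134))
for a,b in [((307,181),(303,266)),((332,182),(329,266)),((355,182),(350,266)),((379,182),(384,266))]:
    P=[onz(c,*a,.0045+.004),onz(c,*b,.04)];print(P[0].round(4),P[1].round(4))
L,Rr=onz(c,303,267,.046-.002),onz(c,385,267,.044);print("back",L,Rr,np.degrees(np.arctan2((Rr-L)[0],-(Rr-L)[1])))
print("nose tips mean",np.mean([onz(c,u,182,.0085) for u in(309,332,355,379)],0))
I=cv2.imread("pics/w3.png");h=cv2.cvtColor(I,cv2.COLOR_BGR2HSV)
m=cv2.inRange(h,(12,70,140),(32,255,255))[270:330,325:375];ys,xs=np.nonzero(m);print(xs.min()+325,xs.max()+325,ys.min()+270,ys.max()+270,[ (y+270,xs[ys==y].min()+325,xs[ys==y].max()+325) for y in range(0,60,6) if (ys==y).any()])
E
```

```text
handle top [ 0.62138014 -0.25046075  0.134     ]
[ 0.5603 -0.2834  0.0085] [ 0.6422 -0.2923  0.04  ]
[ 0.5629 -0.2573  0.0085] [ 0.6439 -0.2655  0.04  ]
[ 0.5644 -0.2332  0.0085] [ 0.6452 -0.2439  0.04  ]
[ 0.566  -0.2081  0.0085] [ 0.6474 -0.2089  0.04  ]
back [ 0.64123798 -0.29203642  0.044     ] [ 0.6463779  -0.20856533  0.044     ] 176.4763383664284
nose tips mean [ 0.56370029 -0.24497379  0.0085    ]
325 374 276 329 [(276, np.int64(340), np.int64(362)), (282, np.int64(338), np.int64(363)), (288, np.int64(338), np.int64(374)), (294, np.int64(325), np.int64(374)), (300, np.int64(325), np.int64(374)), (306, np.int64(325), np.int64(374)), (312, np.int64(325), np.int64(374)), (318, np.int64(325), np.int64(374)), (324, np.int64(325), np.int64(374))]
```

```bash
python3 - <<'E'
from h import *
plan([((.623,-.250,.22),down(-3.5),3),((.623,-.250,.103),None,4)])
E
```

```text
[2.38,0.41,0.76, -0.000,0.000,-0.001] 
[2.38,0.41,0.76, -0.000,0.000,-0.001] 
[2.38,0.41,0.76, -0.000,0.000,-0.001] 
--
[0.00,2.92,-0.00, 0.000,0.000,0.000] 
[0.00,2.92,-0.00, 0.000,0.000,0.000] 
[0.00,2.93,-0.00, 0.000,0.000,0.000] 
[0.00,2.92,-0.00, 0.000,0.000,0.000] 
--
```

Request:
play_rows(
  moves=[
    [[2.4,0.4,0.8,0,0,0],[2.4,0.4,0.8,0,-0.002,0],[2.4,0.4,0.8,0,0,0],[0,2.9,0,0,0,0],[0,2.9,0,0,0,0],[0,2.9,0,0,0,0],[0,2.9,0,0,0,0],[0,0,0,0,0,0]],
  ],
)

```text
time: 12.6
ee_pos: [0.6231, -0.2454, 0.103]
ee_rot: [[0.998, -0.005, 0.055], [-0.055, 0.003, 0.998], [-0.006, -1.0, 0.003]]
wrist_force: [1.1, 0.2, -0.8]
finger_gap: 0.0598
```

Request:
play_rows(
  moves=[
    [[0,0,0,0,0,0],[0,0,0,0,0,0],[0,0,0,0,0,0],[0,0,0,0,0,0],[0,0,0,0,0,0]],
  ],
  claw=0,
)

```text
time: 13.22
ee_pos: [0.6246, -0.2487, 0.1055]
ee_rot: [[0.998, -0.0, 0.058], [-0.058, 0.0, 0.998], [-0.0, -1.0, 0.0]]
wrist_force: [0.5, -0.2, -1.9]
finger_gap: 0.0192
```

Request:
play_rows(
  moves=[
    [[0,-1,0,0,0,0],[0,-2,0,0,0,0],[0,-3,0,0,0,0],[0,-3,0,0,0,0],[0,-1,0,0,0,0],[0,0,0,0,0,0]],
  ],
)

```text
time: 13.98
ee_pos: [0.625, -0.2489, 0.2065]
ee_rot: [[0.998, 0.002, 0.058], [-0.058, -0.0, 0.998], [0.002, -1.0, -0.0]]
wrist_force: [-0.0, -0.1, -2.0]
finger_gap: 0.0194
```

```bash
python3 - <<'E'
from h import *
o=r.get_obs();print(o["ee_pos"],o["finger_gap"],o["wrist_force"])
a,c=grab("scene","s4");b,c=grab("wrist","w4")
cv2.imwrite("pics/j4.png",cv2.cvtColor(np.hstack([cv2.resize(a[60:260,150:390],(480,400)),b[100:400,220:460].repeat(1,0)[:,:] if 0 else cv2.resize(b[100:400,200:440],(320,400))]),cv2.COLOR_RGB2BGR))
E
```

```text
[ 0.62499474 -0.24889584  0.2065304 ] 0.01938435015072976 [-0.04765499 -0.05310036 -2.04678285]
```

View pics/j4.png

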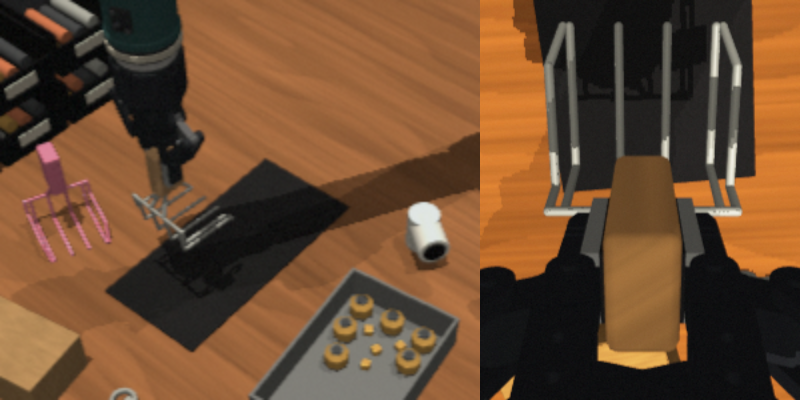

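```bash
cat >> h.py <<'E'
BC=np.array([.5897,.0094]);BY=8.0
def b2w(lx,ly,z):
    a=np.radians(BY);return np.array([BC[0]+lx*np.cos(a)-ly*np.sin(a),BC[1]+lx*np.sin(a)+ly*np.cos(a),z])
def w2b(P):
    a=np.radians(BY);d=np.asarray(P)[:2]-BC;return np.array([d[0]*np.cos(a)+d[1]*np.sin(a),-d[0]*np.sin(a)+d[1]*np.cos(a)])
E
python3 - <<'E'
from h import *
print(b2w(.08,-.02,.18))
plan([(b2w(.08,-.02,.18),down(8),7)])
E
```

```text
[0.67170491 0.00072849 0.18      ]
[0.47,0.35,3.59, -0.000,-0.028,-0.000] 
[0.58,0.35,3.58, -0.000,-0.028,-0.000] 
[0.68,0.35,3.56, -0.000,-0.028,-0.000] 
[0.78,0.35,3.54, -0.000,-0.028,-0.000] 
[0.88,0.35,3.52, -0.000,-0.028,-0.000] 
[0.97,0.35,3.49, -0.000,-0.028,-0.000] 
[1.07,0.35,3.46, -0.000,-0.028,-0.000] 
--
```

Request:
play_rows(
  moves=[
    [[0.45,0.35,3.6,0,-0.028,0],[0.55,0.35,3.6,0,-0.028,0],[0.7,0.35,3.6,0,-0.028,0],[0.8,0.35,3.5,0,-0.028,0],[0.9,0.35,3.5,0,-0.028,0],[1.0,0.35,3.5,0,-0.028,0],[1.1,0.35,3.5,0,-0.03,0],[0,0,0,0,0,0]],
  ],
)

```text
time: 15.08
ee_pos: [0.6726, 0.0063, 0.1786]
ee_rot: [[0.989, -0.003, -0.146], [0.146, 0.002, 0.989], [-0.003, -1.0, 0.003]]
wrist_force: [0.3, 0.5, -0.3]
finger_gap: 0.0192
```

```bash
python3 - <<'E'
from h import *
o=r.get_obs();print(o["ee_pos"],o["finger_gap"],w2b(o["ee_pos"]))
a,c=grab("wrist","w5")
E
```

```text
[0.67261065 0.00627268 0.17861622] 0.019188975449992932 [ 0.08166853 -0.01463582]
```

View pics/w5.png

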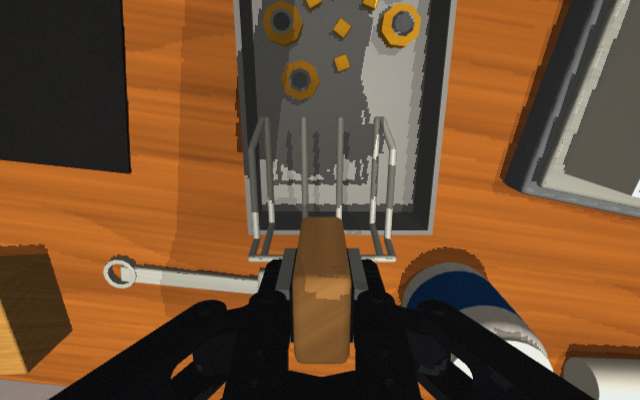

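```bash
python3 - <<'E'
from h import *
c=vision.get_calibration("wrist")
for n,(u,v) in dict(fl=(249,235),fr=(432,234),l0=(234.5,4),r0=(457,4)).items():
    P=onz(c,u,v,.05);print(n,P.round(4),w2b(P).round(4))
fl,fr,l0,r0=[onz(c,*p,.05) for p in[(249,235),(432,234),(234.5,4),(457,4)]]
for a,b in((l0,fl),(r0,fr)): d=b-a;print(np.degrees(np.arctan2(d[1],d[0])))
d=fr-fl;print(np.degrees(np.arctan2(-d[0],d[1])),np.linalg.norm(d))
for p in [(267,119),(304,119),(340.5,119),(377.5,119)]: P=onz(c,*p,.079);print("tip",P.round(4),w2b(P).round(4))
for p in[(300,80),(282,23),(401,25)]:print("cap",w2b(onz(c,*p,.03)).round(4))
E
```

```text
fl [ 0.7119 -0.0491  0.05  ] [ 0.1128 -0.0749]
fr [0.69   0.0964 0.05  ] [0.1114 0.0722]
l0 [ 0.548 -0.072  0.05 ] [-0.0526 -0.0748]
r0 [0.527  0.0739 0.05  ] [-0.0531  0.0726]
7.96667751953909
7.8576714983913
8.54552336031759 0.14708983876826273
tip [ 0.6163 -0.0394  0.079 ] [ 0.0196 -0.052 ]
tip [ 0.6129 -0.0158  0.079 ] [ 0.0195 -0.0282]
tip [0.6096 0.0075 0.079 ] [ 0.0194 -0.0047]
tip [0.6062 0.0311 0.079 ] [0.0193 0.0192]
cap [-0.0058 -0.0333]
cap [-0.0448 -0.0458]
cap [-0.0438  0.0405]
```

Request:
play_rows(
  moves=[
    [[0,1,-0.5,0,0,0],[0,2,0,0,0,0],[0,2,0,0,0,0],[0,1.2,0,0,0,0],[0,0.6,0,0,0,0],[0,0.3,0,0,0,0],[0,0.2,0,0,0,0],[0,0,0,0,0,0]],
  ],
)

```text
time: 16.12
ee_pos: [0.6741, -0.0038, 0.1083]
ee_rot: [[0.99, 0.001, -0.14], [0.14, 0.0, 0.99], [0.001, -1.0, 0.0]]
wrist_force: [-0.4, 0.9, -1.7]
finger_gap: 0.0193
```

Request:
play_rows(
  moves=[
    [[0,0.1,0.3,0,0,0],[0,0.1,0,0,0,0],[0,0,0,0,0,0]],
  ],
)

```text
time: 16.5
ee_pos: [0.6735, -0.0012, 0.106]
ee_rot: [[0.99, 0.0, -0.14], [0.14, -0.0, 0.99], [0.0, -1.0, -0.0]]
wrist_force: [0.2, -0.6, -1.1]
finger_gap: 0.0192
```

```bash
python3 - <<'E'
from h import *
for i in range(2):
    a,c=grab("wrist","w6")
    o=r.get_obs();print(np.round(o["ee_pos"],4),w2b(o["ee_pos"]),np.round(o["wrist_force"],1))
cv2.imwrite("pics/w6c.png",cv2.cvtColor(cv2.resize(a[0:300,150:500],None,fx=1.7,fy=1.7),cv2.COLOR_RGB2BGR))
E
```

```text
[ 0.6736 -0.0012  0.1061] [ 0.08159198 -0.02214408] [-0.1  0.1 -1.2]
[ 0.6736 -0.0012  0.106 ] [ 0.08157923 -0.02216868] [-0.8  0.1 -1.4]
```

View pics/w6c.png

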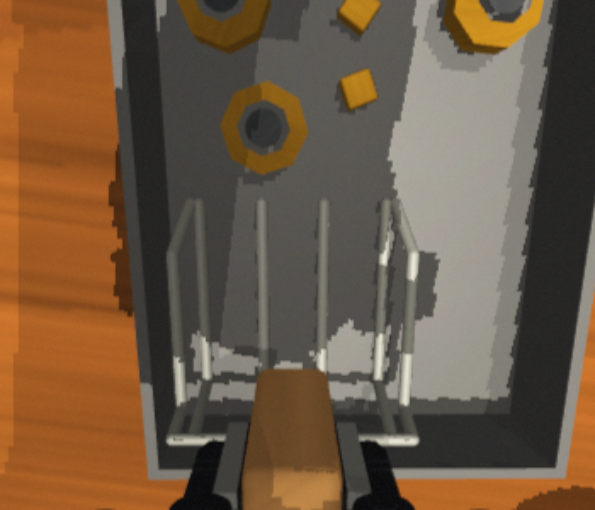

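Request:
play_rows(
  moves=[
    [[-1,0,0,0,0,0],[-1,0,0,0,0,0],[-1,0,0,0,0,0],[-1,0,0,0,0,0],[-1,0,0,0,0,0],[-1,0,0,0,0,0],[-1,0,0,0,0,0],[-1,0,0,0,0,0]],
  ],
)

```text
time: 17.6
ee_pos: [0.5944, -0.0122, 0.1062]
ee_rot: [[0.99, 0.002, -0.14], [0.14, -0.0, 0.99], [0.002, -1.0, -0.0]]
wrist_force: [1.0, -0.2, -1.8]
finger_gap: 0.0194
```

Request:
play_rows(
  moves=[
    [[-0.8,0,0,0,0,0],[-0.8,0,0,0,0,0],[-0.8,0,0,0,0,0],[-0.8,0,0,0,0,0],[0,0,0,0,0,0]],
  ],
)

```text
time: 18.23
ee_pos: [0.5616, -0.0167, 0.1058]
ee_rot: [[0.99, -0.002, -0.139], [0.139, 0.0, 0.99], [-0.001, -1.0, 0.0]]
wrist_force: [-0.1, -1.0, -3.1]
finger_gap: 0.0193
```

```bash
python3 - <<'E'
from h import *
a,c=grab("top","t7");o=r.get_obs();print(np.round(o["ee_pos"],4),w2b(o["ee_pos"]),np.round(o["wrist_force"],1),o["finger_gap"])
b,c=grab("wrist","w7");s,c=grab("scene","s7")
f=lambda x,sz:cv2.resize(x,sz,interpolation=cv2.INTER_CUBIC)
cv2.imwrite("pics/j7.png",cv2.cvtColor(np.hstack([f(b[0:300,170:470],(400,400)),f(s[190:300,265:385],(400,400))]),cv2.COLOR_RGB2BGR))
E
```

```text
[ 0.5621 -0.0166  0.1059] [-0.03098811 -0.02190439] [-0.2  0.3 -3.1] 0.019359018654374855
```

View pics/j7.png

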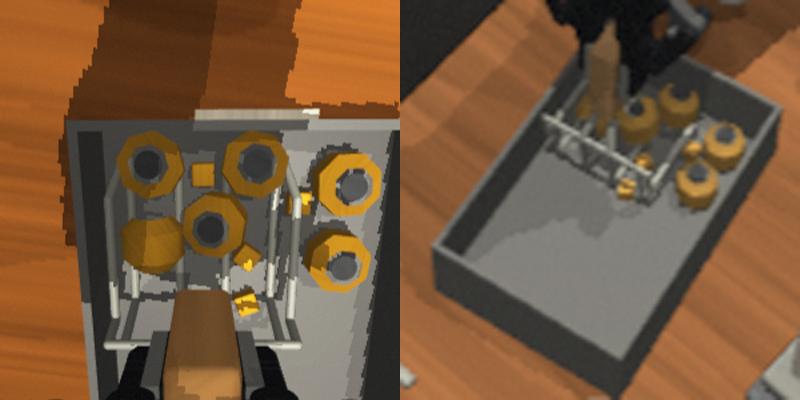

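```bash
cat >> h.py <<'E'
def tiltplan(p,R,piv,angs,rows):
    """piv: pivot in tool axes (m) from TCP; tilt increments deg about tool z"""
    p=np.array(p);R=np.array(R)
    P=p+R@np.array(piv)
    for a,n in zip(angs,rows):
        for i in range(n):
            Rn=R@Ro.from_rotvec([0,0,np.radians(a/n)]).as_matrix();pn=P-Rn@np.array(piv)
            d=R.T@(pn-p)*100;print("["+",".join(f"{x+0:.2f}" for x in d)+f", 0,0,{np.radians(a/n):.3f}]");p,R=pn,Rn
        print("-- end",p.round(4))
E
python3 - <<'E'
from h import *
o=r.get_obs()
tiltplan(b2w(-.041,-.022,.106),down(8),(.018,.1015,0),[22],[6])
E
```

```text
[0.65,-0.09,-0.00, 0,0,0.064]
[0.65,-0.09,-0.00, 0,0,0.064]
[0.65,-0.09,0.00, 0,0,0.064]
[0.65,-0.09,-0.00, 0,0,0.064]
[0.65,-0.09,0.00, 0,0,0.064]
[0.65,-0.09,-0.00, 0,0,0.064]
-- end [ 0.5911 -0.0126  0.1054]
```

Request:
play_rows(
  moves=[
    [[-0.5,0,0,0,0,0],[-0.5,0,0,0,0,0],[0,0,0,0,0,0]],
  ],
)

```text
time: 18.75
ee_pos: [0.552, -0.0181, 0.1059]
ee_rot: [[0.99, -0.001, -0.139], [0.139, 0.0, 0.99], [-0.001, -1.0, 0.0]]
wrist_force: [0.5, 0.5, -3.5]
finger_gap: 0.0196
```

Request:
play_rows(
  moves=[
    [[0.65,-0.15,0,0,0,0.064],[0.65,-0.15,0,0,0,0.064],[0.65,-0.1,0,0,0,0.064],[0.65,-0.1,0,0,0,0.064],[0.65,-0.1,0,0,0,0.064],[0.65,-0.1,0,0,0,0.064],[0,0,0,0,0,0]],
  ],
)

```text
time: 19.62
ee_pos: [0.5923, -0.0122, 0.1056]
ee_rot: [[0.918, -0.371, -0.14], [0.13, -0.053, 0.99], [-0.374, -0.927, -0.0]]
wrist_force: [-1.0, -0.2, -3.0]
finger_gap: 0.0194
```

Request:
play_rows(
  moves=[
    [[-0.4,-0.9,0,0,0,0],[-0.6,-1.4,0,0,0,0],[-0.6,-1.4,0,0,0,0],[0,0,0,0,0,0]],
  ],
)

```text
time: 20.12
ee_pos: [0.5917, -0.0128, 0.1494]
ee_rot: [[0.92, -0.367, -0.14], [0.13, -0.052, 0.99], [-0.371, -0.929, -0.0]]
wrist_force: [0.2, 0.5, -3.5]
finger_gap: 0.0192
```

Request:
play_rows(
  moves=[
    [[0,0,0.6,0,0,0],[0,0,-0.6,0,0,0],[0,-0.6,0,0,0,0],[0,0.6,0,0,0,0],[0,0,0.6,0,0,0],[0,0,-0.6,0,0,0],[0,0,0,0,0,0]],
  ],
)

```text
time: 21.0
ee_pos: [0.5907, -0.0136, 0.1471]
ee_rot: [[0.918, -0.371, -0.139], [0.128, -0.053, 0.99], [-0.375, -0.927, -0.001]]
wrist_force: [-0.4, 0.8, -3.4]
finger_gap: 0.0193
```

```bash
python3 - <<'E'
from h import *
o=r.get_obs();print(np.round(o["ee_pos"],4),w2b(o["ee_pos"]),np.round(o["wrist_force"],1),o["finger_gap"])
t,c=grab("top","t8");b,c=grab("wrist","w8");s,c=grab("scene","s8")
f=lambda x,sz:cv2.resize(x,sz,interpolation=cv2.INTER_CUBIC)
cv2.imwrite("pics/j8.png",cv2.cvtColor(np.hstack([f(b[0:300,170:470],(400,400)),f(s[170:290,265:385],(400,400))]),cv2.COLOR_RGB2BGR))
E
```

```text
[ 0.5907 -0.0136  0.1471] [-0.00223108 -0.02290219] [-0.4  0.8 -3.4] 0.01932116552569098
```

View pics/j8.png

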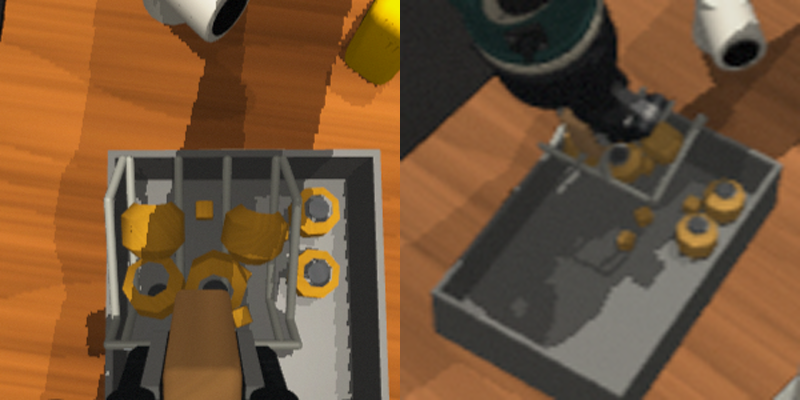

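```bash
python3 - <<'E'
from h import *
c=vision.get_calibration("top")
print("can",onz(c,242,97,.11))
o=r.get_obs();p=o["ee_pos"];R=o["ee_rot"]
q=np.array([p[0],p[1],.25])
print(Ro.from_matrix(down(8,22).T@R).as_rotvec().round(3))
plan([(q,down(8,22),4),((.681,.250,.25),down(-3.5,22),9)])
tiltplan((.681,.250,.25),down(-3.5,22),(-.062,.1015,0),[-72],[10])
E
```

```text
can [0.78156492 0.14427553 0.11      ]
[-0. -0. -0.]
[-0.96,-2.39,-0.00, 0.000,0.000,0.000] 
[-0.96,-2.39,-0.00, 0.000,0.000,0.000] 
[-0.96,-2.39,-0.00, 0.000,0.000,0.000] 
[-0.96,-2.39,-0.00, 0.000,0.000,0.000] 
--
[1.30,-0.52,2.75, 0.008,0.021,0.000] 
[1.24,-0.50,2.78, 0.008,0.021,0.000] 
[1.18,-0.48,2.81, 0.008,0.021,-0.000] 
[1.12,-0.45,2.84, 0.008,0.021,0.000] 
[1.07,-0.43,2.87, 0.008,0.021,-0.000] 
[1.01,-0.41,2.89, 0.008,0.021,0.000] 
[0.95,-0.38,2.91, 0.008,0.021,0.000] 
[0.89,-0.36,2.94, 0.008,0.021,0.000] 
[0.82,-0.33,2.96, 0.008,0.021,0.000] 
--
[-1.32,-0.70,0.00, 0,0,-0.126]
[-1.32,-0.70,-0.00, 0,0,-0.126]
[-1.32,-0.70,0.00, 0,0,-0.126]
[-1.32,-0.70,-0.00, 0,0,-0.126]
[-1.32,-0.70,-0.00, 0,0,-0.126]
[-1.32,-0.70,0.00, 0,0,-0.126]
[-1.32,-0.70,0.00, 0,0,-0.126]
[-1.32,-0.70,0.00, 0,0,-0.126]
[-1.32,-0.70,0.00, 0,0,-0.126]
[-1.32,-0.70,-0.00, 0,0,-0.126]
-- end [0.5478 0.2581 0.2919]
```

Request:
play_rows(
  moves=[
    [[-0.5,-1.2,0,0,0,0],[-1,-2.4,0,0,0,0],[-1,-2.4,0,0,0,0],[-1,-2.4,0,0,0,0],[-0.4,-1.1,0,0,0,0],[0,0,0,0,0,0]],
  ],
)

```text
time: 21.9
ee_pos: [0.5905, -0.0127, 0.2506]
ee_rot: [[0.919, -0.369, -0.14], [0.13, -0.052, 0.99], [-0.373, -0.928, 0.0]]
wrist_force: [-0.6, 0.8, -2.6]
finger_gap: 0.0194
```

```bash
python3 - <<'E'
from h import *
o=r.get_obs();print(np.round(o["ee_pos"],4),np.round(o["wrist_force"],1),o["finger_gap"])
b,c=grab("wrist","w9");s,c=grab("scene","s9")
f=lambda x,sz:cv2.resize(x,sz,interpolation=cv2.INTER_CUBIC)
cv2.imwrite("pics/j9.png",cv2.cvtColor(np.hstack([f(b[0:300,170:470],(400,400)),f(s[150:310,265:425],(400,400))]),cv2.COLOR_RGB2BGR))
E
```

```text
[ 0.5905 -0.0127  0.2506] [-0.6  0.8 -2.6] 0.019352865092128083
```

View pics/j9.png

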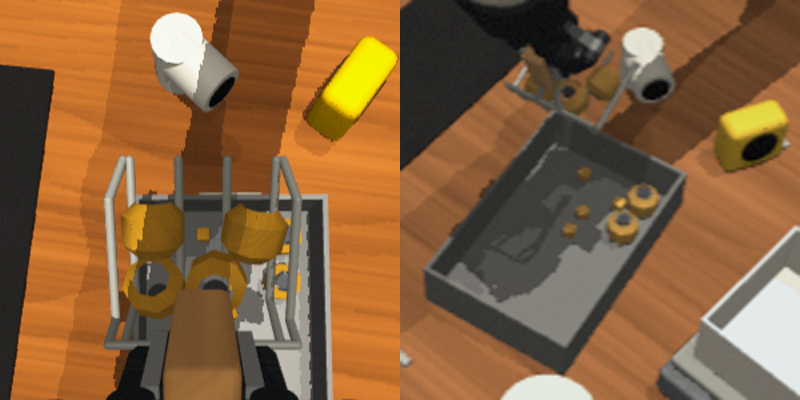

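Request:
play_rows(
  moves=[
    [[1.3,-0.5,2.0,0.008,0.021,0],[1.25,-0.5,2.8,0.008,0.021,0],[1.2,-0.5,2.8,0.008,0.021,0],[1.1,-0.45,2.9,0.008,0.021,0],[1.1,-0.45,2.9,0.008,0.021,0],[1,-0.4,2.9,0.008,0.021,0],[0.95,-0.4,2.9,0.008,0.021,0],[0.9,-0.35,2.9,0.008,0.021,0]],
  ],
)

```text
time: 23.0
ee_pos: [0.6716, 0.2147, 0.2474]
ee_rot: [[0.926, -0.376, 0.04], [-0.039, 0.011, 0.999], [-0.377, -0.926, -0.005]]
wrist_force: [0.8, 0.0, -3.2]
finger_gap: 0.0192
```

Request:
play_rows(
  moves=[
    [[0.8,-0.3,2.9,0.008,0.021,0],[0,0,0.8,0,0,0],[0,0,0,0,0,0]],
  ],
)

```text
time: 23.38
ee_pos: [0.6814, 0.2504, 0.2476]
ee_rot: [[0.925, -0.376, 0.061], [-0.059, 0.018, 0.998], [-0.376, -0.927, -0.006]]
wrist_force: [-0.6, -0.6, -2.9]
finger_gap: 0.0193
```

```bash
python3 - <<'E'
from h import *
o=r.get_obs();print(np.round(o["ee_pos"],4),np.round(o["ee_rot"],3).tolist(),np.round(o["wrist_force"],1),o["finger_gap"])
s,c=grab("scene","s10")
a=cv2.imread("pics/t3.png").astype(int);b=cv2.imread("pics/t8.png").astype(int)
print(np.abs(a-b)[150:265,155:245].max(2).mean(),(np.abs(a-b)[150:265,155:245].max(2)>40).sum())
# tub corners expected -> compare tub outline in scene s9 vs s2
a=cv2.imread("pics/s2.png").astype(int);b=cv2.imread("pics/s9.png").astype(int);b2=cv2.imread("pics/s10.png").astype(int)
for x in(b,b2): d=np.abs(a-x).max(2)[240:335,375:480];print((d>40).sum(),d.size)
plan([((.681,.250,.25),down(-3.5,22),1)])
E
```

```text
[0.6814 0.2504 0.2476] [[0.925, -0.376, 0.061], [-0.059, 0.018, 0.998], [-0.376, -0.927, -0.006]] [-0.6 -0.6 -2.9] 0.019299150616483955
58.20028985507246 5193
292 9975
3968 9975
[-0.14,-0.15,0.06, 0.005,-0.004,-0.001] 
--
```

Request:
play_rows(
  moves=[
    [[-1.32,-0.7,0,0,0,-0.126],[-1.32,-0.7,0,0,0,-0.126],[-1.32,-0.7,0,0,0,-0.126],[-1.32,-0.7,0,0,0,-0.126],[-1.32,-0.7,0,0,0,-0.126],[-0.5,2.0,0,0,0,0],[-0.5,2.1,0,0,0,0],[-0.5,2.1,0,0,0,0]],
  ],
)

```text
time: 24.42
ee_pos: [0.622, 0.2522, 0.2276]
ee_rot: [[0.968, 0.242, 0.064], [-0.061, -0.02, 0.998], [0.243, -0.97, -0.004]]
wrist_force: [0.2, 1.1, -3.7]
finger_gap: 0.0198
```

```bash
python3 - <<'E'
from h import *
o=r.get_obs();p,R=np.array(o["ee_pos"]),np.array(o["ee_rot"]);print(p.round(4),R.round(3).tolist(),np.round(o["wrist_force"],1),"nose",p+R@np.array([-.062,.1015,0]),np.round(o["q"],1))
s,c=grab("scene","s11")
E
```

```text
[0.622  0.2522 0.2276] [[0.968, 0.242, 0.064], [-0.061, -0.02, 0.998], [0.243, -0.97, -0.004]] [ 0.2  1.1 -3.7] nose [0.58655789 0.2539519  0.1140645 ] [-49.   25.5  27.3 101.   -6.4  43.9  65.2]
```

Request:
play_rows(
  moves=[
    [[-1.32,-0.7,0,0,0,-0.126],[-1.32,-0.7,0,0,0,-0.126],[-1.32,-0.7,0,0,0,-0.126],[-1.32,-0.7,0,0,0,-0.126],[0,0,0,0,0,0],[0,0,0,0,0,0]],
  ],
)

```text
time: 25.22
ee_pos: [0.5667, 0.2572, 0.2307]
ee_rot: [[0.74, 0.669, 0.065], [-0.044, -0.048, 0.998], [0.671, -0.742, -0.006]]
wrist_force: [-0.4, -0.2, -0.8]
finger_gap: 0.0197
```

```bash
python3 - <<'E'
from h import *
o=r.get_obs();p,R=np.array(o["ee_pos"]),np.array(o["ee_rot"]);print(p.round(4),R.round(3).tolist(),np.round(o["wrist_force"],1),"nose",p+R@np.array([-.062,.1015,0]),np.round(o["q"],1))
s,c=grab("scene","s12");b,_=grab("wrist","w12")
def org(x):
    h=cv2.cvtColor(x,cv2.COLOR_RGB2HSV);m=cv2.inRange(h,(12,150,60),(25,255,255));return m
n,_,st,ct=cv2.connectedComponentsWithStats(org(s)[220:340,370:490]);print([(t[4],tuple(np.round(k+[370,220]))) for t,k in zip(st[1:],ct[1:]) if t[4]>15])
E
```

```text
[0.5667 0.2572 0.2307] [[0.74, 0.669, 0.065], [-0.044, -0.048, 0.998], [0.671, -0.742, -0.006]] [-0.4 -0.2 -0.8] nose [0.58875114 0.25507434 0.11383069] [-90.8  25.4  61.9 125.5  27.9   9.8  22.1]
[(np.int32(2527), (np.float64(395.0), np.float64(245.0))), (np.int32(87), (np.float64(455.0), np.float64(224.0))), (np.int32(112), (np.float64(476.0), np.float64(226.0))), (np.int32(544), (np.float64(479.0), np.float64(248.0))), (np.int32(48), (np.float64(436.0), np.float64(273.0))), (np.int32(37), (np.float64(416.0), np.float64(283.0))), (np.int32(1186), (np.float64(475.0), np.float64(322.0))), (np.int32(37), (np.float64(437.0), np.float64(298.0))), (np.int32(628), (np.float64(383.0), np.float64(329.0)))]
```

```bash
python3 - <<'E'
from h import *
tiltplan((.5667,.2572,.2307),down(-3.5,-43),(-.062,.1015,0),[43],[6])
plan([((.63,.25,.26),None,1),(b2w(.082,.0185,.20),down(8),9)],(.6505,.252,.215),down(-3.5))
E
```

```text
[1.22,0.85,-0.00, 0,0,0.125]
[1.22,0.85,-0.00, 0,0,0.125]
[1.22,0.85,0.00, 0,0,0.125]
[1.22,0.85,0.00, 0,0,0.125]
[1.22,0.85,-0.00, 0,0,0.125]
[1.22,0.85,-0.00, 0,0,0.125]
-- end [0.6524 0.252  0.2157]
[-2.03,-4.50,-0.32, 0.000,0.000,0.000] 
--
[0.57,0.67,-2.31, 0.000,-0.022,0.000] 
[0.52,0.67,-2.32, 0.000,-0.022,0.000] 
[0.46,0.67,-2.34, 0.000,-0.022,0.000] 
[0.41,0.67,-2.35, 0.000,-0.022,0.000] 
[0.36,0.67,-2.35, 0.000,-0.022,0.000] 
[0.31,0.67,-2.36, 0.000,-0.022,0.000] 
[0.25,0.67,-2.37, 0.000,-0.022,0.000] 
[0.20,0.67,-2.37, 0.000,-0.022,0.000] 
[0.15,0.67,-2.38, 0.000,-0.022,0.000] 
--
```

Request:
play_rows(
  moves=[
    [[1.0,-1.1,0,0,0,0],[1.0,-1.1,0,0,0,0],[1.22,0.85,0,0,0,0.125],[1.22,0.85,0,0,0,0.125],[1.22,0.85,0,0,0,0.125],[1.22,0.85,0,0,0,0.125],[1.22,0.85,0,0,0,0.125],[1.22,0.85,0,0,0,0.125]],
  ],
)

```text
time: 26.32
ee_pos: [0.6512, 0.2467, 0.2451]
ee_rot: [[0.997, 0.032, 0.075], [-0.075, -0.013, 0.997], [0.033, -0.999, -0.01]]
wrist_force: [0.5, -0.3, -1.4]
finger_gap: 0.0189
```

```bash
python3 - <<'E'
from h import *
o=r.get_obs();p,R=np.array(o["ee_pos"]),np.array(o["ee_rot"]);print(p.round(4),R.round(3).tolist(),np.round(o["wrist_force"],1),o["finger_gap"],np.round(o["q"],1))
plan([(b2w(.082,.0185,.20),down(8),8)])
E
```

```text
[0.6512 0.2467 0.2451] [[0.997, 0.032, 0.075], [-0.075, -0.013, 0.997], [0.033, -0.999, -0.01]] [ 0.5 -0.3 -1.4] 0.018879615438843284 [-39.8  31.5  23.1  87.1 -11.9  62.5  71.2]
[0.39,0.60,-2.56, 0.002,-0.027,0.004] 
[0.32,0.60,-2.58, 0.002,-0.027,0.004] 
[0.26,0.59,-2.58, 0.002,-0.027,0.004] 
[0.19,0.59,-2.59, 0.002,-0.027,0.004] 
[0.12,0.58,-2.60, 0.002,-0.027,0.004] 
[0.05,0.58,-2.60, 0.002,-0.027,0.004] 
[-0.01,0.57,-2.60, 0.002,-0.027,0.004] 
[-0.08,0.57,-2.60, 0.002,-0.027,0.004] 
--
```

Request:
play_rows(
  moves=[
    [[0.4,0.6,-2.55,0.002,-0.027,0.004],[0.3,0.6,-2.55,0.002,-0.027,0.004],[0.25,0.6,-2.55,0.002,-0.027,0.004],[0.2,0.6,-2.55,0.002,-0.027,0.004],[0.1,0.6,-2.55,0.002,-0.027,0.004],[0.05,0.6,-2.55,0.002,-0.027,0.004],[0,0.6,-2.6,0.002,-0.027,0.004],[-0.1,0.6,-2.6,0.002,-0.027,0.004]],
  ],
)

```text
time: 27.32
ee_pos: [0.6676, 0.0402, 0.1986]
ee_rot: [[0.99, 0.003, -0.142], [0.142, -0.0, 0.99], [0.003, -1.0, -0.001]]
wrist_force: [0.3, 0.4, -1.6]
finger_gap: 0.0191
```

Request:
play_rows(
  moves=[
    [[0,0,0,0,0,0],[0,0,0,0,0,0]],
  ],
)

```text
time: 27.58
ee_pos: [0.6671, 0.0432, 0.1982]
ee_rot: [[0.99, 0.003, -0.143], [0.143, -0.0, 0.99], [0.003, -1.0, -0.001]]
wrist_force: [0.1, 0.4, -0.8]
finger_gap: 0.019
```

```bash
python3 - <<'E'
from h import *
o=r.get_obs();print(np.round(o["ee_pos"],4),w2b(o["ee_pos"]),np.round(o["ee_rot"],3).tolist(),np.round(o["wrist_force"],1),o["finger_gap"])
b,c=grab("wrist","w13");s,_=grab("scene","s13")
f=lambda x,sz:cv2.resize(x,sz,interpolation=cv2.INTER_CUBIC)
cv2.imwrite("pics/j13.png",cv2.cvtColor(np.hstack([b[:,150:510],f(s[190:350,280:500],(440,400))[:,:]]),cv2.COLOR_RGB2BGR))
E
```

```text
[0.6671 0.0432 0.1982] [0.08140115 0.02273591] [[0.99, 0.003, -0.143], [0.143, -0.0, 0.99], [0.003, -1.0, -0.001]] [ 0.1  0.4 -0.8] 0.01904643563275492
```

View pics/j13.png

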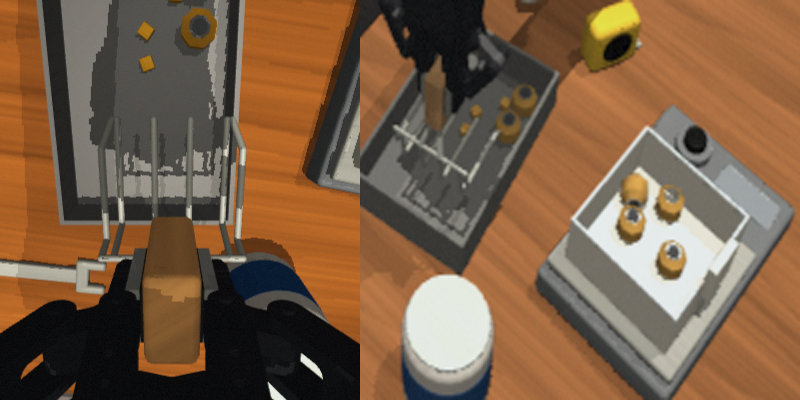

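```bash
python3 - <<'E'
from h import *
c=vision.get_calibration("wrist")
print("cap",w2b(onz(c,348,28,.03)),"chips",w2b(onz(c,295,31,.013)),w2b(onz(c,297,64,.013)))
s=vision.get_calibration("scene")
for u,v in[(516/2+100,0)]:pass
for u,v in[(525,98),(509,125),(503,104),(476,111),(464,128)]:
    print(w2b(onz(s,280+(u-360)/2,190+v/2.5,.02)).round(3))
E
```

```text
cap [-0.04354536  0.04507103] chips [-0.04372036  0.00273445] [-0.01843553  0.00399375]
[-0.08   0.048]
[-0.042  0.047]
[-0.059  0.029]
[-0.035  0.006]
[-0.01   0.004]
```

Request:
play_rows(
  moves=[
    [[0,1.5,-0.1,0,0,0],[0,2.5,0,0,0,0],[0,2.5,0,0,0,0],[0,1.2,0,0,0,0],[0,0.6,0,0,0,0],[0,0.5,0,0,0,0],[0,0.3,0,0,0,0],[0,0,0,0,0,0]],
  ],
)

```text
time: 28.68
ee_pos: [0.6669, 0.0434, 0.1066]
ee_rot: [[0.989, 0.002, -0.145], [0.145, -0.002, 0.989], [0.002, -1.0, -0.002]]
wrist_force: [0.7, 0.9, -1.3]
finger_gap: 0.0197
```

Request:
play_rows(
  moves=[
    [[-1,0,0,0,0,0],[-1,0,0,0,0,0],[-1,0,0,0,0,0],[-1,0,0,0,0,0],[-1,0,0,0,0,0],[-1,0,0,0,0,0],[-1,0,0,0,0,0],[-1,0,0,0,0,0]],
  ],
)

```text
time: 29.68
ee_pos: [0.5871, 0.0317, 0.1063]
ee_rot: [[0.989, 0.002, -0.146], [0.146, -0.002, 0.989], [0.002, -1.0, -0.002]]
wrist_force: [0.7, -0.7, -1.7]
finger_gap: 0.0193
```

Request:
play_rows(
  moves=[
    [[-0.8,0,0,0,0,0],[-0.8,0,0,0,0,0],[-0.8,0,0,0,0,0],[-0.8,0,0,0,0,0],[-0.5,0,0,0,0,0],[-0.4,0,0,0,0,0],[0,0,0,0,0,0]],
  ],
)

```text
time: 30.55
ee_pos: [0.5466, 0.0257, 0.1061]
ee_rot: [[0.989, 0.001, -0.146], [0.146, -0.002, 0.989], [0.001, -1.0, -0.002]]
wrist_force: [0.4, -0.4, -1.9]
finger_gap: 0.0191
```

```bash
python3 - <<'E'
from h import *
o=r.get_obs();print(np.round(o["ee_pos"],4),w2b(o["ee_pos"]),np.round(o["wrist_force"],1),o["finger_gap"])
b,c=grab("wrist","w14")
h=cv2.cvtColor(b,cv2.COLOR_RGB2HSV);print(c["position"])
m=cv2.inRange(h,(17,170,90),(28,255,255))
n,_,st,ct=cv2.connectedComponentsWithStats(m)
for t,k in zip(st[1:],ct[1:]):
    if t[4]>60: P=w2b(onz(c,*k,.025)); print(t.tolist(),P.round(3)) if abs(P[0])<.12 and abs(P[1])<.08 else 0
E
```

```text
[0.5466 0.0257 0.1061] [-0.04039141  0.02212855] [ 0.4 -0.4 -1.9] 0.019118611997950615
[0.46881177 0.015732   0.23436707]
[336, 117, 49, 88, 2671] [-0.076  0.046]
[238, 122, 18, 18, 253] [-0.096 -0.023]
[319, 157, 17, 18, 277] [-0.075  0.026]
[280, 195, 21, 21, 250] [-0.049  0.003]
[283, 232, 16, 16, 202] [-0.026  0.003]
```

Request:
play_rows(
  moves=[
    [[0.65,-0.15,0,0,0,0.064],[0.65,-0.15,0,0,0,0.064],[0.65,-0.1,0,0,0,0.064],[0.65,-0.1,0,0,0,0.064],[0.65,-0.1,0,0,0,0.064],[0.65,-0.1,0,0,0,0.064],[0,0,0,0,0,0]],
  ],
)

```text
time: 31.48
ee_pos: [0.5867, 0.0317, 0.1058]
ee_rot: [[0.918, -0.369, -0.146], [0.135, -0.057, 0.989], [-0.373, -0.928, -0.003]]
wrist_force: [0.1, -0.9, -2.1]
finger_gap: 0.0194
```

Request:
play_rows(
  moves=[
    [[-0.4,-0.9,0,0,0,0],[-0.6,-1.4,0,0,0,0],[-0.6,-1.4,0,0,0,0],[0,0,0.6,0,0,0],[0,0,-0.6,0,0,0],[0,-0.6,0,0,0,0],[0,0.6,0,0,0,0],[0,0,0,0,0,0]],
  ],
)

```text
time: 32.48
ee_pos: [0.5842, 0.0314, 0.1464]
ee_rot: [[0.917, -0.371, -0.145], [0.134, -0.057, 0.989], [-0.375, -0.927, -0.002]]
wrist_force: [0.3, 0.1, -2.7]
finger_gap: 0.0196
```

Request:
play_rows(
  moves=[
    [[-0.5,-1.2,0,0,0,0],[-1,-2.4,0,0,0,0],[-1,-2.4,0,0,0,0],[-1,-2.4,0,0,0,0],[-0.4,-1.1,0,0,0,0],[0,0,0,0,0,0]],
  ],
)

```text
time: 33.22
ee_pos: [0.5846, 0.0316, 0.2508]
ee_rot: [[0.919, -0.367, -0.146], [0.134, -0.056, 0.989], [-0.372, -0.928, -0.002]]
wrist_force: [-0.0, 0.0, -3.1]
finger_gap: 0.0196
```

```bash
python3 - <<'E'
from h import *
o=r.get_obs();print(np.round(o["ee_pos"],4),np.round(o["ee_rot"],3).tolist(),np.round(o["wrist_force"],1),o["finger_gap"])
b,c=grab("wrist","w15");s,_=grab("scene","s15");t,_=grab("top","t15")
f=lambda x,sz:cv2.resize(x,sz,interpolation=cv2.INTER_CUBIC)
cv2.imwrite("pics/j15.png",cv2.cvtColor(np.hstack([b[:,150:510],f(s[130:350,260:500],(440,400))]),cv2.COLOR_RGB2BGR))
E
```

```text
[0.5846 0.0316 0.2508] [[0.919, -0.367, -0.146], [0.134, -0.056, 0.989], [-0.372, -0.928, -0.002]] [-0.   0.  -3.1] 0.01962635795468132
```

View pics/j15.png

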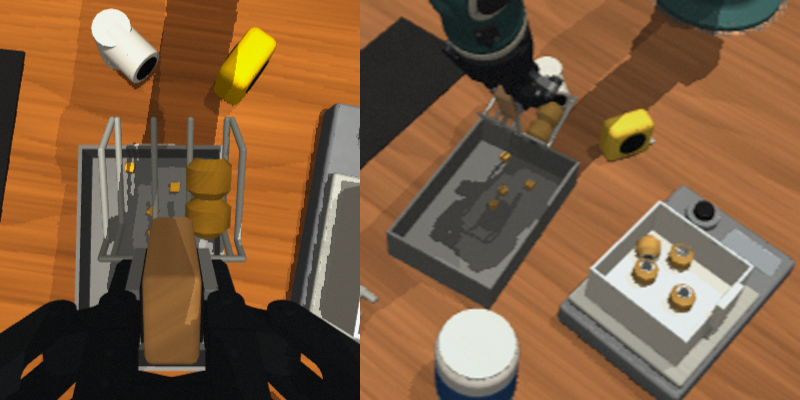

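```bash
python3 - <<'E'
from h import *
a=cv2.imread("pics/s2.png").astype(int);b=cv2.imread("pics/s15.png").astype(int)
d=np.abs(a-b).max(2)[240:335,375:480];print((d>40).sum())
plan([((.683,.248,.248),down(-3.5,22),9)])
E
```

```text
1015
[1.34,-0.54,2.22, 0.009,0.021,-0.000] 
[1.29,-0.52,2.25, 0.009,0.021,-0.000] 
[1.24,-0.50,2.28, 0.009,0.021,-0.000] 
[1.19,-0.48,2.31, 0.009,0.021,-0.000] 
[1.15,-0.46,2.34, 0.009,0.021,-0.000] 
[1.10,-0.43,2.37, 0.009,0.021,-0.000] 
[1.04,-0.41,2.40, 0.009,0.021,-0.000] 
[0.99,-0.39,2.42, 0.009,0.021,-0.000] 
[0.94,-0.37,2.44, 0.009,0.021,-0.000] 
--
```

Request:
play_rows(
  moves=[
    [[1.35,-0.55,1.8,0.009,0.021,0],[1.3,-0.5,2.2,0.009,0.021,0],[1.25,-0.5,2.3,0.009,0.021,0],[1.2,-0.5,2.3,0.009,0.021,0],[1.15,-0.45,2.35,0.009,0.021,0],[1.1,-0.45,2.4,0.009,0.021,0],[1.05,-0.4,2.4,0.009,0.021,0],[1,-0.4,2.4,0.009,0.021,0]],
  ],
)

```text
time: 34.38
ee_pos: [0.6735, 0.2203, 0.2478]
ee_rot: [[0.926, -0.375, 0.037], [-0.035, 0.014, 0.999], [-0.376, -0.927, 0.0]]
wrist_force: [0.4, 0.1, -2.0]
finger_gap: 0.0195
```

Request:
play_rows(
  moves=[
    [[0.9,-0.4,2.5,0.009,0.021,0],[0,0,0.4,0,0,0],[0,0,0,0,0,0]],
  ],
)

```text
time: 34.75
ee_pos: [0.6841, 0.2476, 0.2488]
ee_rot: [[0.925, -0.374, 0.059], [-0.055, 0.023, 0.998], [-0.375, -0.927, 0.0]]
wrist_force: [-0.2, -0.4, -1.3]
finger_gap: 0.0193
```

```bash
python3 - <<'E'
from h import *
o=r.get_obs();p,R=np.array(o["ee_pos"]),np.array(o["ee_rot"]);print(p.round(4),R.round(3).tolist(),np.round(o["wrist_force"],1),o["finger_gap"],"nose",p+R@np.array([-.062,.1015,0]))
E
```

```text
[0.6841 0.2476 0.2488] [[0.925, -0.374, 0.059], [-0.055, 0.023, 0.998], [-0.375, -0.927, 0.0]] [-0.2 -0.4 -1.3] 0.01925369673713789 nose [0.58871208 0.25327983 0.17792472]
```

Request:
play_rows(
  moves=[
    [[-1.32,-0.7,0,0,0,-0.126],[-1.32,-0.7,0,0,0,-0.126],[-1.32,-0.7,0,0,0,-0.126],[-1.32,-0.7,0,0,0,-0.126],[-1.32,-0.7,0,0,0,-0.126],[-0.5,2.0,0,0,0,0],[-0.5,2.1,0,0,0,0],[-0.5,2.1,0,0,0,0]],
  ],
)

```text
time: 35.75
ee_pos: [0.6247, 0.25, 0.2285]
ee_rot: [[0.968, 0.243, 0.061], [-0.059, -0.013, 0.998], [0.244, -0.97, 0.002]]
wrist_force: [0.3, -0.2, -1.1]
finger_gap: 0.0192
```

Request:
play_rows(
  moves=[
    [[-1.32,-0.7,0,0,0,-0.126],[-1.32,-0.7,0,0,0,-0.126],[-1.32,-0.7,0,0,0,-0.126],[-1.32,-0.7,0,0,0,-0.126],[0,0,0,0,0,0],[0,0,0,0,0,0],[0,0,0,0,0,0]],
  ],
)

```text
time: 36.62
ee_pos: [0.5708, 0.2526, 0.2316]
ee_rot: [[0.74, 0.669, 0.066], [-0.049, -0.044, 0.998], [0.67, -0.742, 0.0]]
wrist_force: [-0.2, 0.2, -2.2]
finger_gap: 0.0193
```

Request:
play_rows(
  moves=[
    [[1.0,-1.1,0,0,0,0],[1.0,-1.1,0,0,0,0],[1.22,0.85,0,0,0,0.125],[1.22,0.85,0,0,0,0.125],[1.22,0.85,0,0,0,0.125],[1.22,0.85,0,0,0,0.125],[1.22,0.85,0,0,0,0.125],[1.22,0.85,0,0,0,0.125]],
  ],
)

```text
time: 37.62
ee_pos: [0.6536, 0.2439, 0.2457]
ee_rot: [[0.997, 0.038, 0.073], [-0.073, -0.009, 0.997], [0.039, -0.999, -0.006]]
wrist_force: [0.3, -0.0, -1.2]
finger_gap: 0.0193
```

```bash
python3 - <<'E'
from h import *
o=r.get_obs();print(np.round(o["ee_pos"],4),np.round(o["ee_rot"],3).tolist(),np.round(o["wrist_force"],1),o["finger_gap"])
plan([((.655,.12,.25),down(-3.5),4),((.625,-.249,.21),None,9)])
E
```

```text
[0.6536 0.2439 0.2457] [[0.997, 0.038, 0.073], [-0.073, -0.009, 0.997], [0.039, -0.999, -0.006]] [ 0.3 -0.  -1.2] 0.019314251712171864
[0.27,-0.08,-3.09, 0.002,-0.003,0.010] 
[0.25,-0.09,-3.09, 0.002,-0.003,0.010] 
[0.24,-0.09,-3.09, 0.002,-0.003,0.010] 
[0.23,-0.10,-3.09, 0.002,-0.003,0.010] 
--
[-0.08,0.44,-4.11, 0.000,0.000,0.000] 
[-0.08,0.44,-4.11, 0.000,0.000,0.000] 
[-0.08,0.44,-4.11, 0.000,0.000,0.000] 
[-0.08,0.44,-4.11, 0.000,0.000,0.000] 
[-0.08,0.44,-4.11, 0.000,0.000,0.000] 
[-0.08,0.44,-4.11, 0.000,0.000,0.000] 
[-0.08,0.44,-4.11, 0.000,0.000,0.000] 
[-0.08,0.44,-4.11, 0.000,0.000,0.000] 
[-0.08,0.44,-4.11, 0.000,0.000,0.000] 
--
```

Request:
play_rows(
  moves=[
    [[0.25,-0.1,-3,0.002,-0.003,0.01],[0.25,-0.1,-3.1,0.002,-0.003,0.01],[0.25,-0.1,-3.1,0.002,-0.003,0.01],[0.25,-0.1,-3.1,0.002,-0.003,0.01],[-0.1,0,-4,0,0,0],[-0.1,0,-4,0,0,0],[-0.1,0,-4,0,0,0],[0,0,0,0,0,0]],
  ],
)

```text
time: 38.62
ee_pos: [0.6434, -0.0043, 0.2508]
ee_rot: [[0.998, 0.003, 0.068], [-0.068, -0.003, 0.998], [0.003, -1.0, -0.003]]
wrist_force: [-0.3, 0.6, -2.1]
finger_gap: 0.0196
```

```bash
python3 - <<'E'
from h import *
o=r.get_obs();print(np.round(o["ee_pos"],4),np.round(o["ee_rot"],3).tolist(),np.round(o["wrist_force"],1),o["finger_gap"])
s,c=grab("scene","s16");t,ct=grab("top","t16");b,cw=grab("wrist","w16")
f=lambda x,sz:cv2.resize(x,sz,interpolation=cv2.INTER_CUBIC)
x0,y0=proj(ct,[.567,.256,.08]).astype(int);print(x0,y0)
def cnt(im):
    h=cv2.cvtColor(im,cv2.COLOR_RGB2HSV);return cv2.inRange(h,(8,90,60),(30,255,255))
# caps inside tub floor area (eroded tub quad)
for nm,cam,img in(("s15",c,cv2.cvtColor(cv2.imread("pics/s15.png"),cv2.COLOR_BGR2RGB)),("s16",c,s)):
    a=np.radians(-3.5);R=np.array([[np.cos(a),-np.sin(a)],[np.sin(a),np.cos(a)]])
    q=np.array([proj(cam,[*(np.array([.5665,.2556])+R@np.array(k)),.08]) for k in[(-.055,-.055),(-.055,.055),(.055,.055),(.055,-.055)]])
    M=np.zeros(img.shape[:2],np.uint8);cv2.fillConvexPoly(M,q.astype(int),255)
    m=cnt(img)&M;n,_,st,cc=cv2.connectedComponentsWithStats(m);print(nm,[(x[4],(k+.5).astype(int).tolist()) for x,k in zip(st[1:],cc[1:]) if x[4]>8])
h=cnt(b);n,_,st,cc=cv2.connectedComponentsWithStats(cv2.inRange(cv2.cvtColor(b,cv2.COLOR_RGB2HSV),(17,170,90),(28,255,255)));print([(x[4],k.astype(int).tolist()) for x,k in zip(st[1:],cc[1:]) if x[4]>40])
plan([((.625,-.249,.20),down(-3.5),7),((.625,-.249,.1075),None,5)])
E
```

```text
[ 0.6434 -0.0043  0.2508] [[0.998, 0.003, 0.068], [-0.068, -0.003, 0.998], [0.003, -1.0, -0.003]] [-0.3  0.6 -2.1] 0.019551361416518684
194 189
s15 [(np.int32(128), [417, 265]), (np.int32(122), [435, 272]), (np.int32(118), [415, 280]), (np.int32(109), [435, 295])]
s16 [(np.int32(129), [417, 265]), (np.int32(121), [434, 272]), (np.int32(118), [415, 280]), (np.int32(354), [444, 289])]
[(np.int32(516), [615, 15]), (np.int32(137), [280, 21]), (np.int32(135), [589, 32]), (np.int32(134), [337, 34]), (np.int32(351), [586, 70]), (np.int32(224), [635, 73]), (np.int32(118), [318, 70]), (np.int32(111), [323, 95]), (np.int32(48), [56, 329]), (np.int32(80), [10, 348]), (np.int32(514), [44, 378]), (np.int32(42), [47, 353])]
[-0.06,0.71,-3.61, 0.000,0.000,0.000] 
[-0.06,0.71,-3.61, 0.000,0.000,0.000] 
[-0.05,0.71,-3.61, 0.000,0.000,0.000] 
[-0.05,0.71,-3.61, 0.000,0.000,0.000] 
[-0.05,0.71,-3.61, 0.000,0.000,0.000] 
[-0.05,0.71,-3.61, 0.000,0.000,0.000] 
[-0.05,0.71,-3.61, 0.000,0.000,0.000] 
--
[-0.00,1.85,0.00, 0.000,0.000,0.000] 
[-0.00,1.85,0.00, 0.000,0.000,0.000] 
[-0.00,1.85,0.00, 0.000,0.000,0.000] 
[-0.00,1.85,0.00, 0.000,0.000,0.000] 
[-0.00,1.85,0.00, 0.000,0.000,0.000] 
--
```

Request:
play_rows(
  moves=[
    [[0,0.7,-3.6,0,0.004,0],[0,0.7,-3.6,0,0.004,0],[-0.1,0.7,-3.6,0,0,0],[-0.1,0.7,-3.6,0,0,0],[-0.1,0.7,-3.6,0,0,0],[-0.1,0.7,-3.6,0,0,0],[0,0.7,-3.6,0,0,0],[0,0,0,0,0,0]],
  ],
)

```text
time: 39.78
ee_pos: [0.6225, -0.2506, 0.2004]
ee_rot: [[0.998, 0.0, 0.069], [-0.069, -0.003, 0.998], [0.0, -1.0, -0.003]]
wrist_force: [0.2, 0.1, -2.0]
finger_gap: 0.0196
```

Request:
play_rows(
  moves=[
    [[0,2,0,0,0,0],[0,2,0,0,0,0],[0,2,0,0,0,0],[0,1.5,0,0,0,0],[0,1,0,0,0,0],[0,0.5,0,0,0,0],[0,0,0,0,0,0]],
  ],
)

```text
time: 40.65
ee_pos: [0.6236, -0.2475, 0.1108]
ee_rot: [[0.998, 0.001, 0.065], [-0.065, -0.002, 0.998], [0.001, -1.0, -0.002]]
wrist_force: [0.4, 0.0, -1.9]
finger_gap: 0.0193
```

Request:
play_rows(
  moves=[
    [[0,0.3,0,0,0,0],[0,0.2,0,0,0,0],[0,0.1,0,0,0,0],[0,0,0,0,0,0]],
  ],
)

```text
time: 41.15
ee_pos: [0.6236, -0.2475, 0.105]
ee_rot: [[0.998, 0.001, 0.065], [-0.065, -0.002, 0.998], [0.001, -1.0, -0.002]]
wrist_force: [-0.6, 0.0, -1.1]
finger_gap: 0.0194
```

Request:
play_rows(
  moves=[
    [[0,0,0,0,0,0],[0,0,0,0,0,0],[0,0,0,0,0,0],[0,0,0,0,0,0],[0,-1.5,0,0,0,0],[0,-3,0,0,0,0],[0,-4,0,0,0,0],[0,-4,0,0,0,0]],
  ],
  claw=6,
)

```text
time: 42.15
ee_pos: [0.6234, -0.2473, 0.2322]
ee_rot: [[0.998, 0.002, 0.065], [-0.065, -0.003, 0.998], [0.002, -1.0, -0.002]]
wrist_force: [1.2, -0.6, 0.9]
finger_gap: 0.0599
```

Request:
play_rows(
  moves=[
    [[-4,-1,0,0,0,0],[-4,-1,0,0,0,0],[-4,0,0,0,0,0],[0,0,0,0,0,0]],
  ],
)

```text
time: 42.65
ee_pos: [0.5014, -0.2399, 0.2513]
ee_rot: [[0.998, 0.002, 0.067], [-0.067, -0.001, 0.998], [0.002, -1.0, -0.001]]
wrist_force: [0.6, -0.2, 0.7]
finger_gap: 0.0599
```

```bash
python3 - <<'E'
from h import *
o=r.get_obs();print(np.round(o["ee_pos"],4),np.round(o["wrist_force"],1))
s,c=grab("scene","s17");t,_=grab("top","t17")
f=lambda x,sz:cv2.resize(x,sz,interpolation=cv2.INTER_CUBIC)
cv2.imwrite("pics/j17.png",cv2.cvtColor(f(s[80:360,150:510],(771,600)),cv2.COLOR_RGB2BGR))
E
```

```text
[ 0.5014 -0.2399  0.2513] [ 0.6 -0.2  0.7]
```

View pics/j17.png

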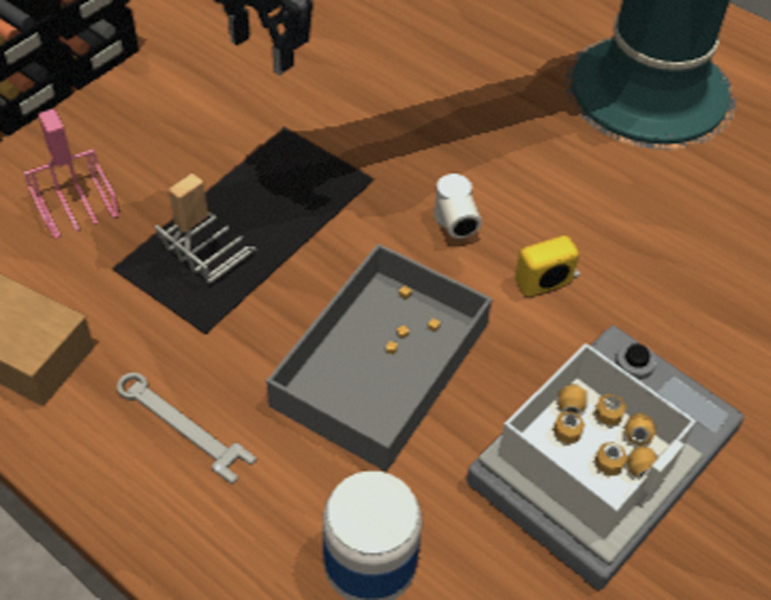

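All six caps are in the tub on the pan. The four offcuts are in the bin, the scoop stands on the mat, and the other goods are where they were.

```bash
python3 -c "
from rig import r
print(r.finish_job())"
```

```text
the job is handed in; nothing more can be done
None
```

I placed the empty tub on the pan and pressed the tare button. I then scooped four caps and then two out of the bin and tipped them all into the tub. The scoop went back on the mat, and I handed the job in at about 43 s of the 210 s allowed.

- **Final picture:** it showed six caps in the tub on the pan, all four offcuts in the bin, the scoop standing on the mat and the gripper clear of everything. The tape, elbow, can and wrench looked unmoved in that picture, but I did not measure them.
- **Cap count:** colour blobs also gave six caps in the tub, though three of them merged into one blob. The final picture shows those three separately.
- **Tare:** I judged it pressed from the wrist force, about 33 N against the 5 N spring. I had no direct reading of the button's travel.
- **Weight readings:** the wrist force was noisy by about 1 N, and on the second tipping the readings neither confirmed nor ruled out that the scoop was empty. I relied on the pictures there.

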